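Clamp a razor cartridge carrier in the inspection fixture

TASK

Lift the sprung clip of the inspection fixture until it stays open, slide the carrier that bears the razor cartridge, nose first, beneath the two keepers and gently home, so that it pushes the small plunger right in and its nose rests against the brass stop, then lower the clip to clamp the carrier flat on the deck. Hold the clip all the way down rather than let it snap shut, and leave the empty carrier and everything else where it is.

Things in the scene. Friction and masses are not known exactly. Their poses are not given: they have to be found in the camera images.
- station: Fixed inspection fixture: aluminium deck 180 x 100 mm, top 14 mm above the table. Origin at table level; +x is the way the carrier is slid in, z up. Deck spans x -70 to 110 mm, and is clear from -70 to 18 mm. Two upright posts (x 74 to 90 mm, |y| 36 to 44 mm, 36 mm above the deck) carry the clip.
- keepers (a point): Point on the deck top midway between the two keepers, at station x 61 mm, y 0; axes as the station's. Guide rails, inner faces at y +-34 mm, 9 mm tall, run from station x 38 to 70 mm; 7 mm tall flares open outward from x 38 back to 18 mm. The keepers overhang the rails inward to |y| 24 mm, x 52 to 70 mm, underside 9 mm and top 13 mm above the deck
- clip (a joint): Angle (rad) of the sprung clip, a steel U-frame turning about the station's y axis: 0 shut on nothing (its start), about 0.05 on a carrier, 1.4 fully raised. Over-centre spring: below about 0.75 it snaps shut by itself, above that it springs open to 1.4 and stays. The bar needs about 6 N to lift at first, nothing at 0.75 rad
- clip_bar (a point): Middle of the clip's cross bar (along station y, 50 mm clear between side arms), with a free-turning sleeve 10 mm thick, 56 mm from the hinge: when shut at station x 26 mm, 30 mm above the deck; rises with the clip. Pinch it from above, across the bar. Below each bar end a foot, 27 mm from the bar's axis to its sole, |y| 25 to 31 mm, presses on the carrier
- clip_hinge (a point): Axis of the clip, at station x 82 mm, y 0, 30 mm above the deck.
- plunger (a joint): Travel (m) of the small steel plunger (10 mm wide) in the face of the brass stop: 0 untouched, 4 mm out of the face; 0.004 pushed in flush, when the carrier's nose meets the rigid stop. Its spring is weak (under 0.4 N): the carrier stays where it is left. The stop block (28 mm wide, 11 mm tall) is locked anywhere with its face at station x 57 to 71 mm; where is not told, look or feel for it.
- carrier: Loose black carrier with the steel razor cartridge: plate 130 x 64 x 6 mm, about 0.25 kg. Origin in the middle of its underside, +x to the nose (the end without fin), z up. The cartridge (22 x 41 mm, top 13 mm above the underside) is fixed at x -8 mm. An upright grip fin, 10 mm thick in y, top 36 mm above the underside, stands at x -65 to -35 mm
- carrier_fin (a point): Grip point in the carrier's fin, at carrier x -50 mm, 24 mm above its underside; take it across its 10 mm thickness.
- carrier_nose (a point): Middle of the carrier's nose face, at carrier x 65 mm, 3 mm above its underside.
- spare: Loose empty carrier, same plate and fin but no cartridge, only a thin grey pad; origin and axes as the other. Not to be moved.
- jar: Bystander: closed glass jar, 44 mm across, 50 mm tall; origin at its underside's middle. Not to be moved.
- lens_cap: Bystander: black lens cap, disc 42 mm across, 14 mm tall; origin at its underside's middle. Not to be moved.
- tweezers: Bystander: steel tweezers lying flat, 130 mm long; origin at its underside's middle. Not to be moved.
- weight: Bystander: brass knobbed calibration weight, 28 mm across, 36 mm tall; origin at its underside's middle. Not to be moved.
- dish: Bystander: round shallow glass dish, 80 mm across, 22 mm tall; origin at its underside's middle. Not to be moved.
- driver: Bystander: screwdriver lying flat, 150 mm long; origin at its underside's middle. Not to be moved.
Things that resemble listed ones, but are neither listed nor needed, are in the scene too. What is shaped like the carrier but white is not meant.

How it is judged:
By the outcome, as a careful person would: the job done as asked, in the order asked, and still so for the second after the job is handed in, with the robot touching nothing.
It also fails if it takes over 66 s, if anything falls off the work surface, if the arm or the gripper's body presses on something with over 40 N, if the wrist force passes 120 N, or if a joint passes its speed limit or range.

ROBOT

A 7-joint arm with a two-finger parallel gripper is mounted at the origin on the work surface. World frame = base frame: x ahead of the robot, y to its left, z up, the work surface at z = 0. Lengths are in m, angles in rad, forces in N, time in s.
With the tool pointing down it reaches from about 0.35 to 0.9 m from the base axis. Payload 8.1 kg.
Tool frame: the origin (TCP) lies midway between the tips of the shut fingers; the grasp point (between the pads) lies arm.hold_point_z behind it (arm.hold_point_z is the distance from the TCP to the grasp point, in m); z points along the fingers, x is the direction in which the jaws open and shut, and the axes are right-handed (so a half turn about z gives the same grasp; the last joint's range is limited). The gripper opens to 92 mm and grips with 3 to 60 N. Pads are 19 mm wide; open, the fingers measure 130 mm over their backs; the gripper's body (75 mm by 190 mm) begins 47 mm behind the grasp point.
Start: joints at [1.105, 0.434, 0.025, 1.573, -0.012, 1.134, -0.075], TCP at [0.222, -0.584, 0.227] pointing down, gripper open.
Joint ranges: [-2.62, 2.62], [-0.44, 2.09], [-1.27, 1.32], [0.08, 2.57], [-1.32, 4.46], [0.12, 2], [-2.74, 2.74]. Speed limits (rad/s): [2.22, 2.22, 3.01, 3.01, 3.14, 3.14, 3.14].

INTERFACE

Orientations are given as a rotation vector (axis times angle).
In Python, from cell import arm gives the robot as it stands.
- The arm moves only by the shell command python3 -m pendant 'ROWS' [FORCE]. ROWS is JSON, a list of rows, each an object with "dp": the shift along the tool's x, y, z in m, a list of three; "rotation": the turn, a rotation vector about the tool's x, y, z in rad, a list of three; "fingers": the closure, from -1 (fully open) to 1 (shut). In form: [{"dp": [x, y, z], "rotation": [rx, ry, rz], "fingers": fingers}, ...]. A call has 1 to 20 rows; each row is the pose to reach, as a shift and turn from the pose measured when the call began, along the tool's axes at that moment; what a row does not reach only later rows make up. A row lasts 1/8 s, in which the tool goes at most 62.5 mm and 10.7 degrees, less where a joint would pass 70% of its speed; a pose out of reach is approached as far as the arm can. A call with a gripper value outside its range is refused whole. The fingers move at their own pace and stop on an object; FORCE is the grip in N (left out, the last holds). Time passes only in rows, so rows that repeat a pose let the fingers close. It gives the time, the measured TCP pose, the force and the opening at its end, in the units of the state.
- arm.observe(): the state, without advancing time (a new reading comes with each control period).
- arm.get_image(name): name is "side" or "top" or "wrist"; returns the picture (480x640x3 uint8, blue, green, red); there is no depth.
- arm.camera_params(name): a dict with "camera_matrix" (3x3 intrinsics, pixels), "rvec" (rotation vector, rad) and "tvec" (3), from world to camera coordinates, as OpenCV has them. Camera axes: x right, y down, z forward; pixel columns grow to the right and rows downward; lengths in m; the calibration is good to about 2 mm. The wrist camera is an equidistant fisheye: a pixel r from the principal point sees the ray r / f radians off the axis. A picture is of the moment at which its call begins: read the wrist's pose just before it. camera_params takes no time and is no camera call; for the wrist camera it gives the pose at the moment of the call.
- arm.sign_off(): hands the job in, once; it reports no verdict.
The state is a dict: "clock": time; "joints": joint angles; "dq": joint speeds; "joint_efforts": joint torques, N m; "position": TCP position; "ee_rot": TCP orientation; "force": force on the tool from outside, world axes, zero at the start; "ft_torque": the same for the moment, N m; "width": opening from 0.0 (shut) to 1.0 (fully open).
Only numpy, scipy, OpenCV 4.12 (cv2) and the standard library are available. Lean on these libraries where they do the work, as an engineer would, in place of code of your own. Each camera call takes 0.05 s, during which the arm holds its last target.

## Working session

There is one attempt and no reset: what is moved stays moved. The work goes in short steps, Python scripts to look and compute and a shell command to move; the robot and the scene stay as the last step left them, time stands still between calls to the robot, and variables do not carry over. Pictures are saved under pics/ and viewed, and the job is handed in when it is done.

```bash
ls; mkdir -p pics; python3 - <<'E'
from cell import arm
import cv2
print(arm.observe()); print(arm.hold_point_z)
for n in ("top","side","wrist"):
    p=arm.camera_params(n); print(n,p)
    cv2.imwrite(f"pics/{n}0.png",arm.get_image(n))
E
```

```text
pics
{'clock': 0.0, 'joints': array([ 1.10539856,  0.43517775,  0.02498298,  1.57412815, -0.0116094 ,
        1.13397959, -0.07507097]), 'dq': array([-1.13698934e-03, -9.50759002e-04, -1.02362043e-03, -9.81638945e-05,
        1.14043297e-03,  1.21473064e-03,  1.82912790e-04]), 'joint_efforts': array([-1.10494395e-03, -6.67857885e+01,  9.84285213e-01, -3.14459074e+01,
       -6.06830930e-02,  4.28323529e-02,  1.37538941e-04]), 'position': array([ 0.22156518, -0.58385185,  0.22596117]), 'ee_rot': array([-2.58507559e+00,  1.78386771e+00,  2.11363625e-03]), 'force': array([0.39736098, 0.17975763, 0.21096215]), 'ft_torque': array([ 0.00913498, -0.00282888, -0.02806159]), 'width': 0.9964114362853799}
0.0188
top {'camera_matrix': array([[618.99660347,   0.        , 320.16857885],
       [  0.        , 618.99660347, 248.04215555],
       [  0.        ,   0.        ,   1.        ]]), 'rvec': array([ 2.19979667, -2.15725466,  0.14631536]), 'tvec': array([-0.0644035 ,  0.50851632,  1.43825133])}
side {'camera_matrix': array([[531.65679309,   0.        , 317.27220559],
       [  0.        , 531.65679309, 248.95129405],
       [  0.        ,   0.        ,   1.        ]]), 'rvec': array([ 0.20176817, -2.73951701,  1.38236127]), 'tvec': array([0.48422827, 0.11357516, 1.24418169])}
wrist {'camera_matrix': array([[371.64829954,   0.        , 312.87679539],
       [  0.        , 371.64829954, 235.08959569],
       [  0.        ,   0.        ,   1.        ]]), 'rvec': array([-2.38809404,  1.64643923,  0.23698994]), 'tvec': array([-0.62446812, -0.03571539,  0.39074749])}
```

View pics/top0.png

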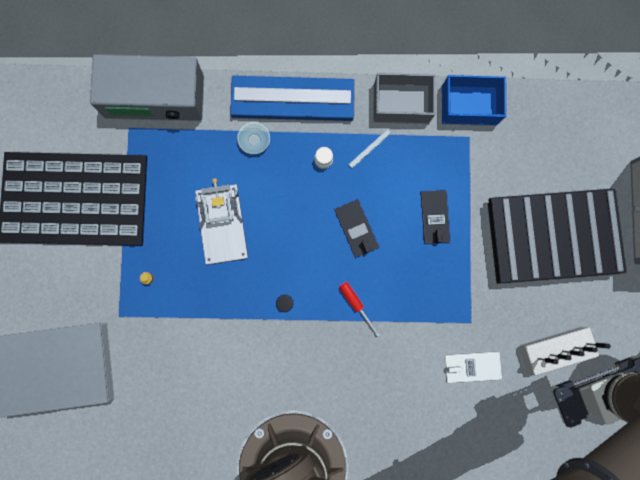

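View pics/side0.png

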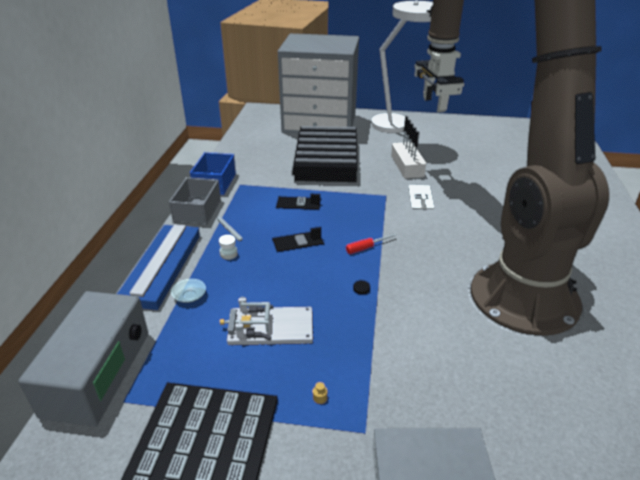

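View pics/wrist0.png

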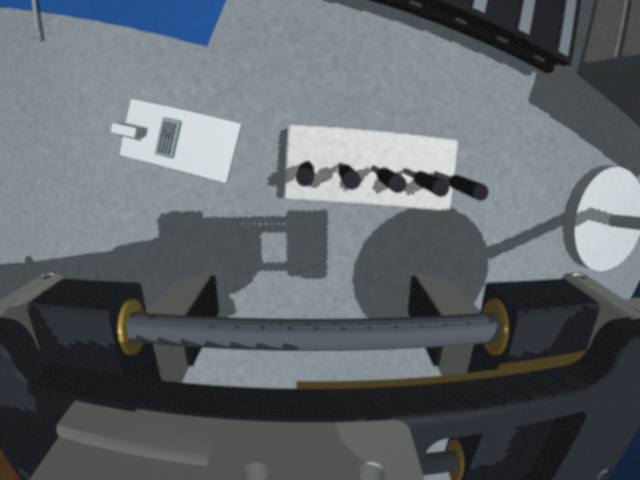

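The top view shows the fixture at about (220,222), dark carriers at (357,228) and (435,217), and the base at the bottom. I'll zoom in to identify the carriers.

```bash
cat > h.py <<'E'
import numpy as np, cv2
from cell import arm
from scipy.spatial.transform import Rotation as R
def ray(n,uv,p=None):
    p=p or arm.camera_params(n); K=p["camera_matrix"]; Rm=R.from_rotvec(np.ravel(p["rvec"])).as_matrix(); t=np.ravel(p["tvec"])
    x=(np.array(uv,float)-[K[0,2],K[1,2]])/K[0,0]
    if n=="wrist":
        r=np.linalg.norm(x); d=np.array([*(x/r*np.sin(r) if r>0 else x),np.cos(r)])
    else: d=np.array([*x,1.])
    return -Rm.T@t, Rm.T@d
def onz(n,uv,z,p=None):
    o,d=ray(n,uv,p); return o+d*(z-o[2])/d[2]
def proj(n,P,p=None):
    p=p or arm.camera_params(n); K=p["camera_matrix"]; Rm=R.from_rotvec(np.ravel(p["rvec"])).as_matrix(); t=np.ravel(p["tvec"])
    c=Rm@np.array(P)+t
    if n=="wrist":
        r=np.hypot(c[0],c[1]); th=np.arctan2(r,c[2]); return K[:2,2]+K[0,0]*th*c[:2]/r
    return K[:2,2]+K[0,0]*c[:2]/c[2]
def tri(obs):
    A=np.zeros((3,3)); b=np.zeros(3)
    for o,d in obs:
        d=d/np.linalg.norm(d); M=np.eye(3)-np.outer(d,d); A+=M; b+=M@o
    x=np.linalg.solve(A,b)
    return x,[np.linalg.norm(np.cross(x-o,d/np.linalg.norm(d))) for o,d in obs]
def tool():
    s=arm.observe(); return s, np.array(s["position"]), R.from_rotvec(s["ee_rot"])
E
python3 - <<'E'
import cv2,numpy as np
from h import *
t=cv2.imread("pics/top0.png"); s=cv2.imread("pics/side0.png")
a=cv2.resize(t[180:270,320:460],None,fx=5,fy=5,interpolation=cv2.INTER_CUBIC)
cv2.imwrite("pics/a.png",a)
b=cv2.resize(t[170:275,180:265],None,fx=5.5,fy=5.5,interpolation=cv2.INTER_CUBIC)
c=cv2.resize(s[285:355,215:325],None,fx=5,fy=5,interpolation=cv2.INTER_CUBIC)
cv2.imwrite("pics/b.png",b);cv2.imwrite("pics/c.png",c)
# blue mat corners, carriers
for uv in [(357,228),(435,217),(220,225)]: print(onz("top",uv,0.01))
# black carriers masks
hsv=cv2.cvtColor(t,cv2.COLOR_BGR2HSV)
m=((hsv[...,2]<75)).astype(np.uint8)
m[:130]=0;m[320:]=0;m[:,:155]=0;m[:,468:]=0
cs,_=cv2.findContours(m,cv2.RETR_EXTERNAL,cv2.CHAIN_APPROX_NONE)
for k in cs:
    if cv2.contourArea(k)>60: print(cv2.contourArea(k),cv2.minAreaRect(k))
E
```

```text
[ 0.56210326 -0.14286897  0.01      ]
[ 0.59317242 -0.33198799  0.01      ]
[0.562144   0.18625434 0.01      ]
175.5 ((284.0, 303.0), (14.0, 16.0), 0.0)
77.5 ((363.71551513671875, 247.5939483642578), (14.345577239990234, 11.818376541137695), 41.987213134765625)
112.0 ((440.0, 235.5), (15.0, 16.0), 90.0)
```

View pics/a.png

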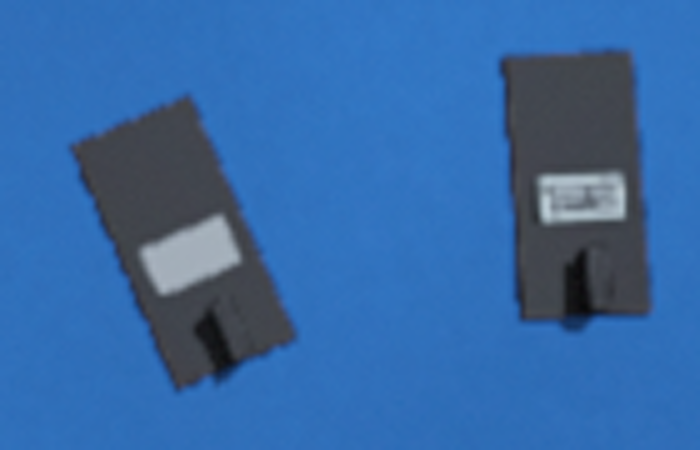

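View pics/b.png

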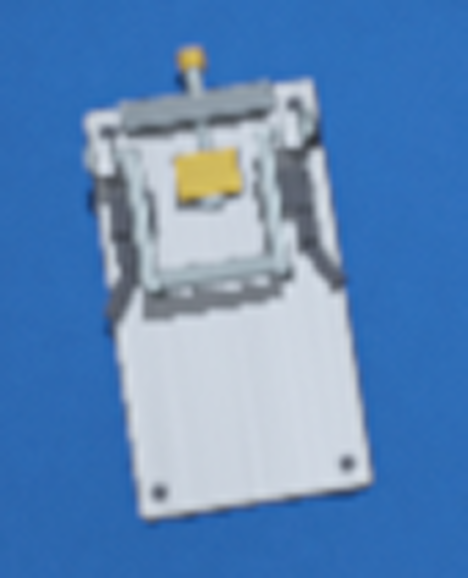

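View pics/c.png

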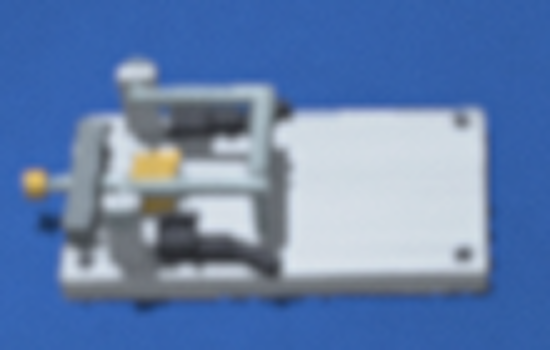

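The target is the right-hand carrier (435,217): it has the patterned cartridge, and the left one has only a plain pad. Both have their fins toward the robot. The fixture's +x points up in the image, and its clip bar is at about (218,219). Next I'll estimate the poses from the top view.

```bash
cat > e.py <<'E'
from h import *
def rectfit(n,m,z,p=None):
    cs,_=cv2.findContours(m,cv2.RETR_EXTERNAL,cv2.CHAIN_APPROX_NONE)
    k=max(cs,key=cv2.contourArea)
    P=np.array([onz(n,q[0],z,p)[:2] for q in k])
    (c,wh,a)=cv2.minAreaRect((P*1000).astype(np.float32))
    return np.array(c),wh,a,P
E
python3 - <<'E'
from e import *
t=cv2.imread("pics/top0.png")
hsv=cv2.cvtColor(t,cv2.COLOR_BGR2HSV)
blue=cv2.inRange(hsv,(95,120,60),(125,255,255))
m=np.zeros_like(blue)
for nm,(x0,x1,y0,y1),z in [("carrier",(412,460,180,255),.006),("spare",(328,385,190,265),.006),("station",(188,255,182,270),.014)]:
    q=np.zeros_like(blue); q[y0:y1,x0:x1]=255-blue[y0:y1,x0:x1]
    q=cv2.morphologyEx(q,cv2.MORPH_OPEN,np.ones((5,5)))
    c,wh,a,P=rectfit("top",q,z); print(nm,c,wh,a)
for uv in [(206,264.2),(247.6,258),(236.9,184.5),(195.5,190.4)]: print(onz("top",uv,.014)*1000)
E
```

```text
carrier [ 594.78607178 -332.24032593] (128.2054443359375, 62.727088928222656) 4.085721492767334
spare [ 562.53552246 -141.17849731] (128.4409637451172, 62.22601318359375) 24.47474479675293
station [565.54882812 183.79473877] (185.67828369140625, 102.48638153076172) 10.106054306030273
[466.95136745 215.4692949   14.        ]
[483.74359192 117.49849561  14.        ]
[660.96645519 148.63473729  14.        ]
[644.1844622  247.27447231  14.        ]
```

```bash
cat >> h.py <<'E'
def plan(P,yaw_deg,tilt=None):
    """tool-frame dp and rotvec for TCP at P, tool down with tool x at world yaw"""
    s,p,r=tool()
    tgt=R.from_euler('z',yaw_deg,degrees=True)*R.from_euler('x',180,degrees=True)
    alt=R.from_euler('z',yaw_deg+180,degrees=True)*R.from_euler('x',180,degrees=True)
    for n,g in(("A",tgt),("B",alt)):
        rv=(r.inv()*g).as_rotvec(); print(n,"dp",np.round(r.inv().apply(np.array(P)-p),4),"rot",np.round(rv,4),"deg",round(np.degrees(np.linalg.norm(rv)),1))
def st():
    s,p,r=tool(); m=r.as_matrix()
    print("t",round(s["clock"],2),"p",np.round(p*1000,1),"yaw",round(np.degrees(np.arctan2(m[1,0],m[0,0])),2),"zaxis",np.round(m[:,2],3),"F",np.round(s["force"],1),"w",round(s["width"]*92,1),"j7",np.round(s["joints"],2))
E
python3 - <<'E'
from h import *
st()
p=arm.camera_params("wrist"); o=ray("wrist",(313,235),p); s,q,r=tool()
print("cam in tool",r.inv().apply(o[0]-q),r.inv().apply(o[1]))
plan([.54,.12,.25],9.9)
plan([.55,-.29,.25],94)
E
```

```text
t 0.15 p [ 221.6 -584.   226.1] yaw -69.22 zaxis [-0.001  0.001 -1.   ] F [ 0.  -0.1 -0. ] w 91.9 j7 [ 1.11  0.44  0.02  1.57 -0.01  1.13 -0.08]
cam in tool [ 0.00051206 -0.0750453  -0.15783388] [-2.26591402e-04  2.78653139e-01  9.60391783e-01]
A dp [-0.5452 -0.5474 -0.0233] rot [-8.0000e-04  1.1000e-03 -1.3808e+00] deg 79.1
B dp [-0.5452 -0.5474 -0.0233] rot [1.2000e-03 8.0000e-04 1.7608e+00] deg 100.9
A dp [-0.1583 -0.4113 -0.0237] rot [-1.7000e-03  4.0000e-04 -2.8487e+00] deg 163.2
B dp [-0.1583 -0.4113 -0.0237] rot [0.0003 0.0012 0.2929] deg 16.8
```

```bash
python3 - <<'E'
from h import *
plan([.57,.10,.25],9.9)
E
```

```text
A dp [-0.5159 -0.5684 -0.0233] rot [-8.0000e-04  1.1000e-03 -1.3808e+00] deg 79.1
B dp [-0.5159 -0.5684 -0.0233] rot [1.2000e-03 8.0000e-04 1.7608e+00] deg 100.9
```

```bash
T='{"dp":[-0.516,-0.568,-0.023],"rotation":[-0.001,0.001,-1.381],"fingers":-0.2}'; python3 -m pendant '[{"dp":[-0.516,-0.568,-0.023],"rotation":[-0.001,0.001,-1.381],"fingers":-0.2},{"dp":[-0.516,-0.568,-0.023],"rotation":[-0.001,0.001,-1.381],"fingers":-0.2},{"dp":[-0.516,-0.568,-0.023],"rotation":[-0.001,0.001,-1.381],"fingers":-0.2},{"dp":[-0.516,-0.568,-0.023],"rotation":[-0.001,0.001,-1.381],"fingers":-0.2},{"dp":[-0.516,-0.568,-0.023],"rotation":[-0.001,0.001,-1.381],"fingers":-0.2},{"dp":[-0.516,-0.568,-0.023],"rotation":[-0.001,0.001,-1.381],"fingers":-0.2},{"dp":[-0.516,-0.568,-0.023],"rotation":[-0.001,0.001,-1.381],"fingers":-0.2},{"dp":[-0.516,-0.568,-0.023],"rotation":[-0.001,0.001,-1.381],"fingers":-0.2},{"dp":[-0.516,-0.568,-0.023],"rotation":[-0.001,0.001,-1.381],"fingers":-0.2},{"dp":[-0.516,-0.568,-0.023],"rotation":[-0.001,0.001,-1.381],"fingers":-0.2},{"dp":[-0.516,-0.568,-0.023],"rotation":[-0.001,0.001,-1.381],"fingers":-0.2},{"dp":[-0.516,-0.568,-0.023],"rotation":[-0.001,0.001,-1.381],"fingers":-0.2},{"dp":[-0.516,-0.568,-0.023],"rotation":[-0.001,0.001,-1.381],"fingers":-0.2},{"dp":[-0.516,-0.568,-0.023],"rotation":[-0.001,0.001,-1.381],"fingers":-0.2}]'; python3 - <<'E'
from h import *
st()
import json
p=arm.camera_params("wrist"); cv2.imwrite("pics/w1.png",arm.get_image("wrist"))
np.save("w1.npy",p,allow_pickle=True)
E
```

```text
clock: 1.9
position: [0.5694, 0.101, 0.2492]
ee_rot: [-3.129, -0.275, 0.002]
force: [0.6, -0.8, -0.1]
width: 0.6
t 1.9 p [569.4 101.  249.2] yaw 10.04 zaxis [-0.001  0.    -1.   ] F [ 0.6 -0.8 -0.1] w 55.2 j7 [ 0.14  0.4  -0.57  1.62  0.23  1.18 -0.3 ]
```

View pics/w1.png

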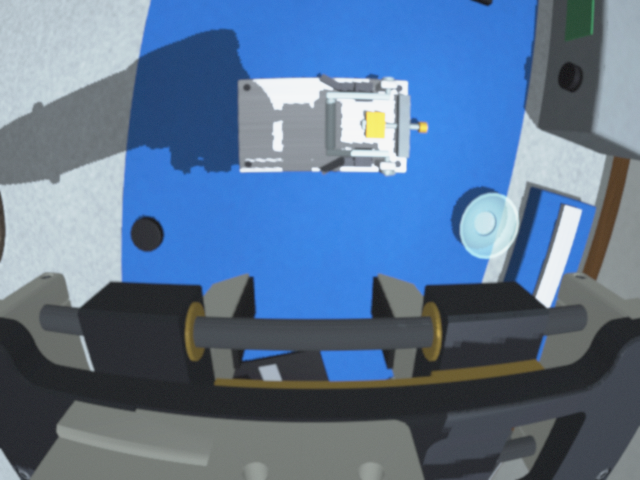

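```bash
python3 - <<'E'
import cv2
t=cv2.imread("pics/w1.png")
cv2.imwrite("pics/d.png",cv2.resize(t[65:185,230:435],None,fx=3.9,fy=3.9,interpolation=cv2.INTER_CUBIC))
E
```

```text
(no output)
```

View pics/d.png

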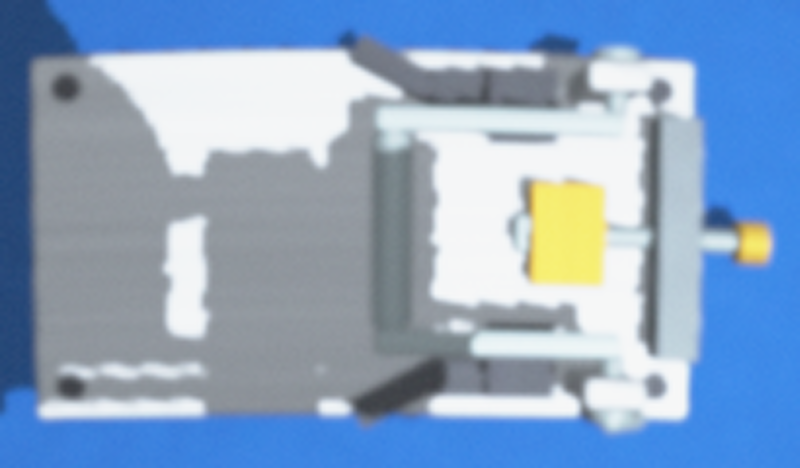

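```bash
cat > s1.py <<'E'
from h import *
p=np.load("w1.npy",allow_pickle=True).item()
f=lambda u,v:(230+u/3.9,65+v/3.9)
C=np.array([onz("wrist",f(*q),.014,p)*1000 for q in [(33,60),(693,62),(688,415),(40,415)]])
print(np.round(C,1)); c=C.mean(0)
ux=(C[1]+C[2]-C[0]-C[3])[:2]; L=np.linalg.norm(ux)/2; uy=(C[0]+C[1]-C[2]-C[3])[:2]
y1=np.degrees(np.arctan2(ux[1],ux[0])); y2=np.degrees(np.arctan2(uy[1],uy[0]))-90
print("centre",c,"L",L,"W",np.linalg.norm(uy)/2,"yaw",y1,y2)
ux/=np.linalg.norm(ux); o=c[:2]-20*ux; print("origin",o)
uy=np.array([-ux[1],ux[0]])
def S(P): d=np.array(P)[:2]-o; return np.round([d@ux,d@uy],1)
bt=(180+213/5.5,170+276/5.5)   # bar middle in top
X,e=tri([ray("wrist",f(394,228),p),ray("top",bt)]); print("bar tri",X*1000,e,S(X*1000))
for z in(.014,.025): print("stop face@",z,[S(onz("wrist",f(*q),z,p)*1000) for q in [(530,182),(530,283),(512,232),(604,182),(604,284)]])
for z in(.044,.049): print("bar@",z,[S(onz("wrist",f(*q),z,p)*1000) for q in [(394,228),(378,228),(412,228)]])
E
python3 s1.py
```

```text
[[469.2 215.4  14. ]
 [644.9 247.4  14. ]
 [662.7 150.8  14. ]
 [486.7 118.9  14. ]]
centre [565.8639954  183.14357526  14.        ] L 178.7180625944771 W 98.18113849993159 yaw 10.294471510314365 10.360376768848852
origin [546.18594968 179.56942969]
bar tri [571.44764218 185.64503168  32.04480041] [np.float64(0.0014077467983967086), np.float64(0.0014077467983966468)] [25.9  1.5]
stop face@ 0.014 [array([64.2, 13.8]), array([ 64.4, -13.8]), array([59.4,  0. ]), array([84.4, 14.5]), array([ 84.8, -13.5])]
stop face@ 0.025 [array([62.7, 13.2]), array([ 62.9, -13.6]), array([58. , -0.2]), array([82.3, 13.9]), array([ 82.7, -13.4])]
bar@ 0.044 [array([26.2,  0.1]), array([22.3,  0.1]), array([30.7,  0.1])]
bar@ 0.049 [array([26., -0.]), array([22.1, -0. ]), array([30.4,  0. ])]
```

```bash
cat >> s1.py <<'E'
sb=(215+259/5,285+138/5)
for c in ([ray("wrist",f(394,228),p),ray("side",sb)],[ray("wrist",f(394,228),p),ray("top",bt),ray("side",sb)]):
    X,e=tri(c); print("bar3",X*1000,e,S(X*1000))
# side-view hinge/deck check
B=np.array([*(o+26*ux)/1000,.044]); print("side pred bar",proj("side",B)*5-np.array([215*5,285*5]))
B[2]=.014;print("deck below",proj("side",B)*5-np.array([215*5,285*5]))
print("bar world",o+26*ux); 
plan([*(o+26*ux)/1000,.075],10.3)
E
python3 s1.py | tail -8
```

```text
bar@ 0.049 [array([26., -0.]), array([22.1, -0. ]), array([30.4,  0. ])]
bar3 [571.70746011 184.26887867  44.57685753] [np.float64(0.00023690479533562713), np.float64(0.0002369047953354206)] [26.   0.1]
bar3 [570.62290499 184.59927538  44.71361597] [np.float64(0.0013382470591102554), np.float64(0.0020909111139146863), np.float64(0.0007786015169282925)] [24.9  0.6]
side pred bar [258.41154048 138.90199069]
deck below [262.32376869 189.43942489]
bar world [571.76740912 184.21581894]
A dp [ 0.0174 -0.0835  0.1741] rot [ 0.0008  0.0014 -0.0068] deg 0.4
B dp [ 0.0174 -0.0835  0.1741] rot [ 2.2000e-03 -1.3000e-03  3.1348e+00] deg 179.6
```

```bash
python3 -m pendant '[{"dp":[0.017,-0.0835,0.05],"rotation":[0.001,0.001,-0.005],"fingers":0.2},{"dp":[0.017,-0.0835,0.10],"rotation":[0.001,0.001,-0.005],"fingers":0.2},{"dp":[0.017,-0.0835,0.15],"rotation":[0.001,0.001,-0.005],"fingers":0.2},{"dp":[0.017,-0.0835,0.175],"rotation":[0.001,0.001,-0.005],"fingers":0.2},{"dp":[0.017,-0.0835,0.2],"rotation":[0.001,0.001,-0.005],"fingers":0.2},{"dp":[0.017,-0.0835,0.221],"rotation":[0.001,0.001,-0.005],"fingers":0.2},{"dp":[0.017,-0.0835,0.221],"rotation":[0.001,0.001,-0.005],"fingers":0.2}]'; python3 - <<'E'
from h import *
st()
cv2.imwrite("pics/w2.png",arm.get_image("wrist"))
plan([.5718,.1842,.028],10.3)
E
```

```text
clock: 2.82
position: [0.5704, 0.1809, 0.0269]
ee_rot: [3.127, 0.275, -0.005]
force: [0.2, -0.4, 1.1]
width: 0.401
t 2.83 p [570.4 180.9  26.9] yaw 10.05 zaxis [-0.003 -0.002 -1.   ] F [ 0.2 -0.4  1.1] w 36.9 j7 [-0.07  0.67 -0.48  1.8   0.42  0.78 -0.59]
A dp [ 0.0011 -0.0022  0.0001] rot [ 0.0011  0.0016 -0.0039] deg 0.3
B dp [ 0.0011 -0.0022  0.0001] rot [ 2.5000e-03 -1.6000e-03  3.1377e+00] deg 179.8
```

View pics/w2.png

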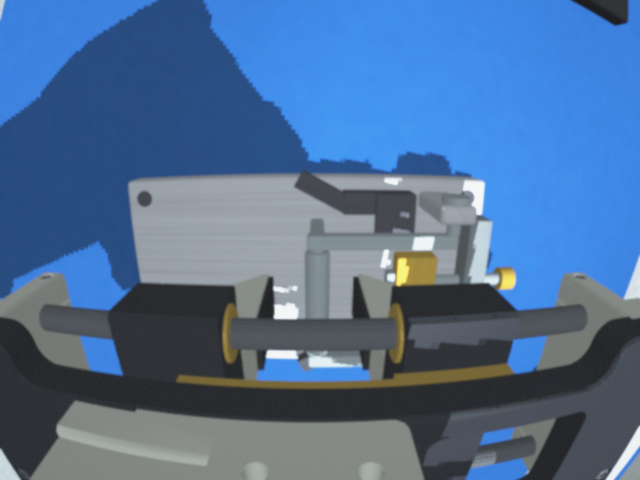

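The wrist view shows the bar at column ~317, between the fingers at 270 and 370. I'll pinch it.

```bash
python3 -m pendant '[{"dp":[0.001,-0.002,0],"rotation":[0,0,-0.003],"fingers":0.5},{"dp":[0.001,-0.002,0],"rotation":[0,0,-0.003],"fingers":1},{"dp":[0.001,-0.002,0],"rotation":[0,0,-0.003],"fingers":1},{"dp":[0.001,-0.002,0],"rotation":[0,0,-0.003],"fingers":1}]' 25; python3 - <<'E'
from h import *
st()
print("arc about hinge: tool x fwd, up")
for a in (.2,.4,.6,.8,1.0,1.2,1.35): print(a, round(56*(1-np.cos(a)),1), round(56*np.sin(a),1))
E
```

```text
clock: 3.38
position: [0.5716, 0.1839, 0.0284]
ee_rot: [3.128, 0.281, -0.003]
force: [-2.1, -0.5, 5.5]
width: 0.098
t 3.38 p [571.6 183.9  28.4] yaw 10.25 zaxis [-0.002 -0.002 -1.   ] F [-2.1 -0.5  5.5] w 9.0 j7 [-0.07  0.67 -0.48  1.79  0.42  0.78 -0.59]
arc about hinge: tool x fwd, up
0.2 1.1 11.1
0.4 4.4 21.8
0.6 9.8 31.6
0.8 17.0 40.2
1.0 25.7 47.1
1.2 35.7 52.2
1.35 43.7 54.6
```

```bash
python3 -m pendant '[{"dp":[0.0003,0,-0.0056],"rotation":[0,0,0],"fingers":1},{"dp":[0.0011,0,-0.011],"rotation":[0,0,0],"fingers":1},{"dp":[0.0025,0,-0.0165],"rotation":[0,0,0],"fingers":1},{"dp":[0.0044,0,-0.0218],"rotation":[0,0,0],"fingers":1},{"dp":[0.0069,0,-0.0269],"rotation":[0,0,0],"fingers":1},{"dp":[0.0098,0,-0.0316],"rotation":[0,0,0],"fingers":1},{"dp":[0.0132,0,-0.0361],"rotation":[0,0,0],"fingers":1},{"dp":[0.017,0,-0.0402],"rotation":[0,0,0],"fingers":1},{"dp":[0.0212,0,-0.0439],"rotation":[0,0,0],"fingers":1},{"dp":[0.0257,0,-0.0471],"rotation":[0,0,0],"fingers":1},{"dp":[0.0306,0,-0.0499],"rotation":[0,0,0],"fingers":1},{"dp":[0.0357,0,-0.0522],"rotation":[0,0,0],"fingers":1},{"dp":[0.041,0,-0.054],"rotation":[0,0,0],"fingers":1},{"dp":[0.041,0,-0.054],"rotation":[0,0,0],"fingers":1}]'; python3 - <<'E'
from h import *
st()
cv2.imwrite("pics/w3.png",arm.get_image("wrist")[150:400]); 
s=arm.get_image("side"); cv2.imwrite("pics/s3.png",cv2.resize(s[230:380,180:380],None,fx=4,fy=4))
E
```

```text
clock: 5.12
position: [0.6134, 0.1917, 0.0829]
ee_rot: [3.128, 0.28, 0.001]
force: [1.5, 1.8, 6.9]
width: 0.1
t 5.12 p [613.4 191.7  82.9] yaw 10.23 zaxis [ 0.001 -0.001 -1.   ] F [1.5 1.8 6.9] w 9.2 j7 [-0.06  0.66 -0.51  1.65  0.38  0.93 -0.53]
```

View pics/s3.png

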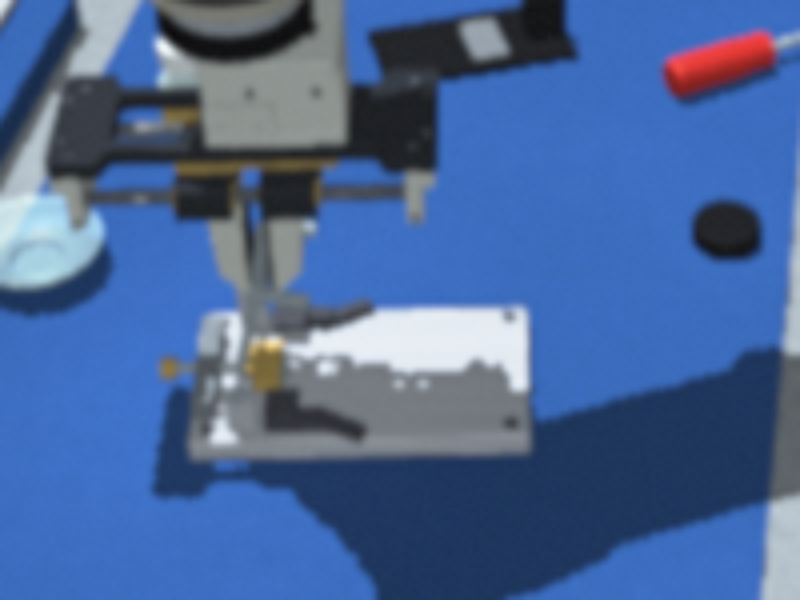

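View pics/w3.png

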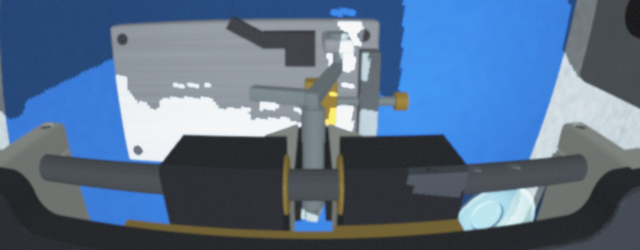

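```bash
python3 -m pendant '[{"dp":[0.001,0,0],"rotation":[0,0,0],"fingers":0.6},{"dp":[0.001,0,0],"rotation":[0,0,0],"fingers":0.2},{"dp":[0.001,0,0],"rotation":[0,0,0],"fingers":0.2},{"dp":[0.001,0,-0.04],"rotation":[0,0,0],"fingers":0.2},{"dp":[0.001,0,-0.1],"rotation":[0,0,0],"fingers":0.2},{"dp":[0.001,0,-0.14],"rotation":[0,0,0],"fingers":0.2}]'; python3 - <<'E'
from h import *
st()
plan([.50,-.335,.22],-86)
plan([.50,.0,.22],-32)
E
```

```text
clock: 5.98
position: [0.6136, 0.1921, 0.2251]
ee_rot: [3.128, 0.281, 0.001]
force: [1.2, 0.7, 0.5]
width: 0.402
t 5.97 p [613.6 192.1 225.1] yaw 10.26 zaxis [ 0.    -0.001 -1.   ] F [1.2 0.7 0.5] w 37.0 j7 [-0.03  0.53 -0.55  1.49  0.29  1.2  -0.45]
A dp [-0.2056  0.4984  0.0053] rot [ 3.0000e-04 -8.0000e-04  1.6801e+00] deg 96.3
B dp [-0.2056  0.4984  0.0053] rot [ 8.0000e-04  3.0000e-04 -1.4615e+00] deg 83.7
A dp [-0.146   0.1688  0.0051] rot [ 5.000e-04 -5.000e-04  7.376e-01] deg 42.3
B dp [-0.146   0.1688  0.0051] rot [ 7.000e-04  7.000e-04 -2.404e+00] deg 137.7
```

```bash
python3 -m pendant '[{"dp":[-0.206,0.498,0.005],"rotation":[0,-0.001,1.68],"fingers":0.2},{"dp":[-0.206,0.498,0.005],"rotation":[0,-0.001,1.68],"fingers":0.2},{"dp":[-0.206,0.498,0.005],"rotation":[0,-0.001,1.68],"fingers":0.2},{"dp":[-0.206,0.498,0.005],"rotation":[0,-0.001,1.68],"fingers":0.2},{"dp":[-0.206,0.498,0.005],"rotation":[0,-0.001,1.68],"fingers":0.2},{"dp":[-0.206,0.498,0.005],"rotation":[0,-0.001,1.68],"fingers":0.2},{"dp":[-0.206,0.498,0.005],"rotation":[0,-0.001,1.68],"fingers":0.2},{"dp":[-0.206,0.498,0.005],"rotation":[0,-0.001,1.68],"fingers":0.2},{"dp":[-0.206,0.498,0.005],"rotation":[0,-0.001,1.68],"fingers":0.2},{"dp":[-0.206,0.498,0.005],"rotation":[0,-0.001,1.68],"fingers":0.2},{"dp":[-0.206,0.498,0.005],"rotation":[0,-0.001,1.68],"fingers":0.2}]'; python3 - <<'E'
from h import *
st()
p=arm.camera_params("wrist"); cv2.imwrite("pics/w4.png",arm.get_image("wrist"))
np.save("w4.npy",p,allow_pickle=True)
t=arm.get_image("top");cv2.imwrite("pics/t4.png",t);cv2.imwrite("pics/t4z.png",cv2.resize(t[165:275,175:265],None,fx=5,fy=5))
s=arm.get_image("side");cv2.imwrite("pics/s4.png",s)
E
```

```text
clock: 7.35
position: [0.4994, -0.3336, 0.2199]
ee_rot: [-2.3, 2.14, 0.003]
force: [0.1, 0.3, 0.5]
width: 0.399
t 7.35 p [ 499.4 -333.6  219.9] yaw -85.89 zaxis [-0.001  0.001 -1.   ] F [0.1 0.3 0.5] w 36.8 j7 [ 0.56  0.41 -0.08  1.64  0.03  1.1  -1.03]
```

View pics/w4.png

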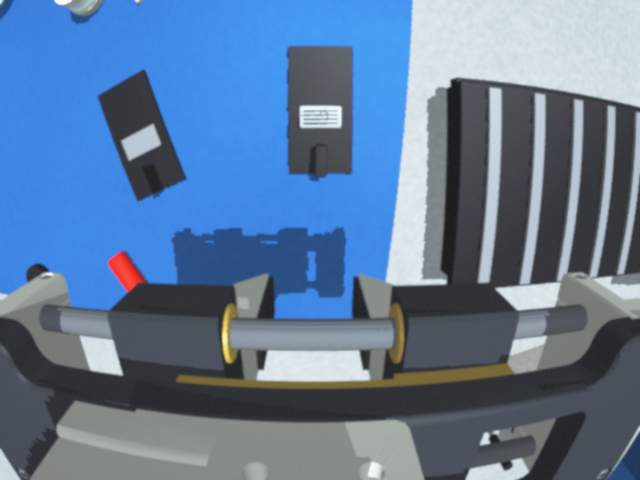

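View pics/s4.png

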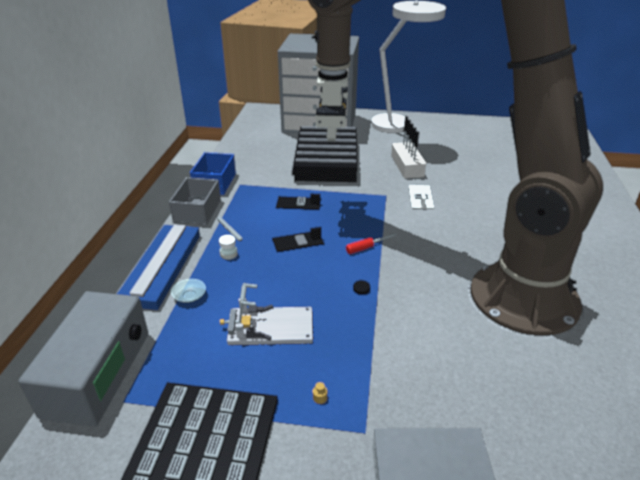

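View pics/t4z.png

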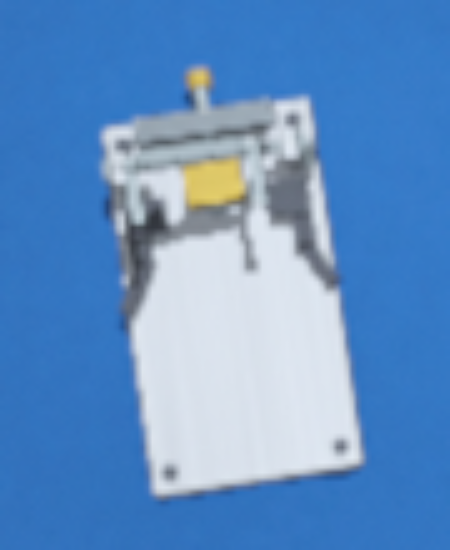

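The clip stays raised. In the wrist view the carrier spans (288–353, 46–174) with its fin at (320,160). Next, its pose.

```bash
python3 - <<'E'
from e import *
p=np.load("w4.npy",allow_pickle=True).item()
t=cv2.imread("pics/w4.png")
cv2.imwrite("pics/f.png",cv2.resize(t[35:190,270:370],None,fx=3.8,fy=3.8,interpolation=cv2.INTER_CUBIC))
hsv=cv2.cvtColor(t,cv2.COLOR_BGR2HSV)
nb=255-cv2.inRange(hsv,(95,120,60),(125,255,255))
q=np.zeros_like(nb); q[35:195,275:365]=nb[35:195,275:365]
q=cv2.morphologyEx(q,cv2.MORPH_OPEN,np.ones((19,19)))
c,wh,a,P=rectfit("wrist",q,.006,p); print(c,wh,a)
E
```

```text
[ 596.10162354 -333.76971436] (127.32648468017578, 61.7078971862793) 3.946941375732422
```

View pics/f.png

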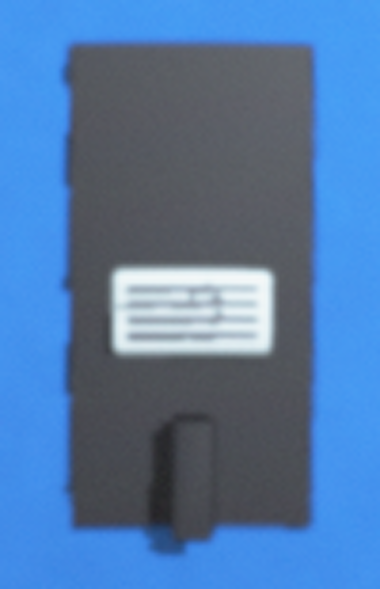

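```bash
python3 - <<'E'
from e import *
p=np.load("w4.npy",allow_pickle=True).item()
s=cv2.imread("pics/s4.png")
cv2.imwrite("pics/g.png",cv2.resize(s[180:220,260:340],None,fx=9,fy=9,interpolation=cv2.INTER_CUBIC))
c=np.array([595.7,-333.3]);y=np.radians(4.0);ux=np.array([np.cos(y),np.sin(y)])
for d,z in((-50,36),(-65,36),(-35,36),(65,6),(-65,6)):
    P=np.array([*(c+d*ux),z])/1000
    print(d,z,"wrist zoom",(proj("wrist",P,p)-[270,35])*3.8,"side zoom",(proj("side",P)-[260,180])*9)
print(c-50*ux)
plan([*(c-50*ux)/1000,.07],-86)
E
```

```text
-50 36 wrist zoom [189.79658439 480.47691288] side zoom [495.99149485 125.94863766]
-65 36 wrist zoom [189.44845133 541.7564157 ] side zoom [542.01987599 127.76276886]
-35 36 wrist zoom [190.11506572 418.73776457] side zoom [450.01837233 124.13668439]
65 6 wrist zoom [189.32258102  39.59174455] side zoom [149.1344898  190.91951638]
-65 6 wrist zoom [187.55575277 527.1850968 ] side zoom [541.73854035 206.79831089]
[ 545.82179749 -336.78782369]
A dp [ 0.0072 -0.0454  0.1503] rot [0.0003 0.0008 0.0031] deg 0.2
B dp [ 0.0072 -0.0454  0.1503] rot [-1.2000e-03  4.0000e-04 -3.1385e+00] deg 179.8
```

View pics/g.png

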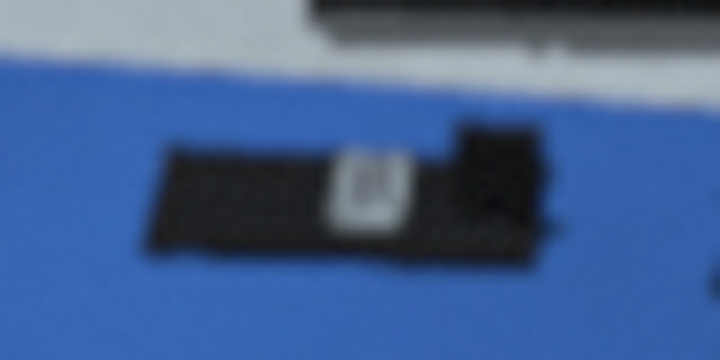

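```bash
python3 -m pendant '[{"dp":[0.008,-0.0455,0.05],"rotation":[0,0.001,0.002],"fingers":0.2},{"dp":[0.008,-0.0455,0.1],"rotation":[0,0.001,0.002],"fingers":0.2},{"dp":[0.008,-0.0455,0.15],"rotation":[0,0.001,0.002],"fingers":0.2},{"dp":[0.008,-0.0455,0.175],"rotation":[0,0.001,0.002],"fingers":0.2},{"dp":[0.008,-0.0455,0.195],"rotation":[0,0.001,0.002],"fingers":0.2},{"dp":[0.008,-0.0455,0.209],"rotation":[0,0.001,0.002],"fingers":0.2},{"dp":[0.008,-0.0455,0.209],"rotation":[0,0.001,0.002],"fingers":0.2}]'; python3 - <<'E'
from h import *
st()
p=arm.camera_params("wrist"); cv2.imwrite("pics/w5.png",arm.get_image("wrist"))
plan([.5458,-.3376,.010],-86)
E
```

```text
clock: 8.38
position: [0.5458, -0.3372, 0.0108]
ee_rot: [2.299, -2.14, -0.001]
force: [-0.7, -0.0, -0.4]
width: 0.397
t 8.38 p [ 545.8 -337.2   10.8] yaw -85.91 zaxis [-0.001  0.    -1.   ] F [-0.7 -0.  -0.4] w 36.5 j7 [ 0.52  0.69 -0.07  1.72  0.07  0.73 -1.09]
A dp [0.     0.0005 0.0017] rot [-0.0001 -0.0004  0.0013] deg 0.1
B dp [0.     0.0005 0.0017] rot [ 6.0000e-04 -1.0000e-04 -3.1403e+00] deg 179.9
```

View pics/w5.png

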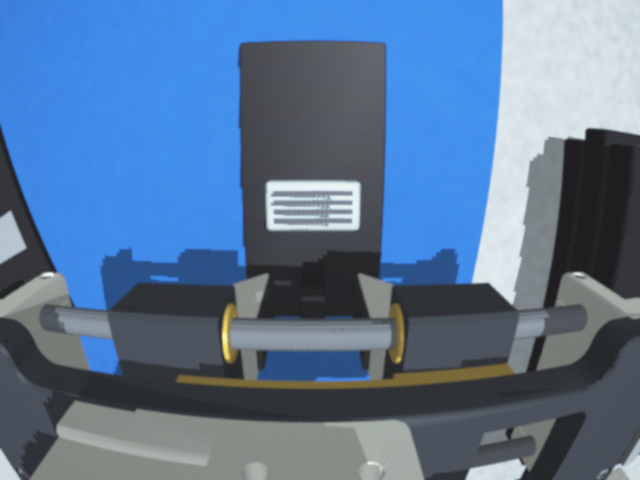

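The carrier lies straight ahead of the gripper, with the fin centred at (315,285) between the fingers. I'll close on the fin and lift.

```bash
python3 -m pendant '[{"dp":[0,0,0.001],"rotation":[0,0,0.001],"fingers":0.6},{"dp":[0,0,0.001],"rotation":[0,0,0.001],"fingers":1},{"dp":[0,0,0.001],"rotation":[0,0,0.001],"fingers":1},{"dp":[0,0,0.001],"rotation":[0,0,0.001],"fingers":1},{"dp":[0,0,0.001],"rotation":[0,0,0.001],"fingers":1},{"dp":[0,0,-0.03],"rotation":[0,0,0.001],"fingers":1},{"dp":[0,0,-0.07],"rotation":[0,0,0.001],"fingers":1},{"dp":[0,0,-0.07],"rotation":[0,0,0.001],"fingers":1}]' 50; python3 - <<'E'
from e import *
st()
p=arm.camera_params("wrist"); t=arm.get_image("wrist"); cv2.imwrite("pics/w6.png",t)
np.save("w6.npy",p,allow_pickle=True)
s=arm.get_image("side"); cv2.imwrite("pics/s6.png",cv2.resize(s[130:240,240:380],None,fx=5,fy=5))
E
```

```text
clock: 9.43
position: [0.5479, -0.3385, 0.0843]
ee_rot: [-2.297, 2.142, -0.008]
force: [0.3, -0.1, -4.1]
width: 0.104
t 9.43 p [ 547.9 -338.5   84.3] yaw -85.99 zaxis [ 0.004 -0.003 -1.   ] F [ 0.3 -0.1 -4.1] w 9.6 j7 [ 0.52  0.6  -0.08  1.67  0.06  0.86 -1.08]
```

View pics/w6.png

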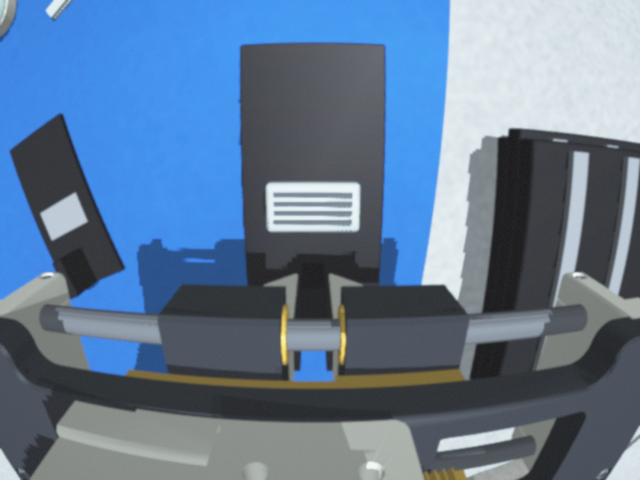

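View pics/s6.png

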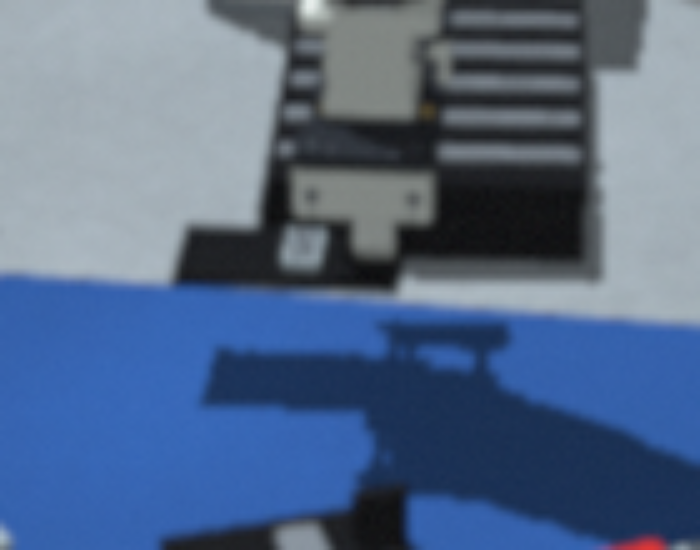

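The carrier is held level and square, with its nose edge at row ~45 as before. Next I'll measure its pose in the tool frame and work out the transfer.

```bash
cat > s2.py <<'E'
from e import *
O=np.array([546.2,179.6]);Y=np.radians(10.3);UX=np.array([np.cos(Y),np.sin(Y)]);UY=np.array([-UX[1],UX[0]])
def W(x,y,z): return np.array([*(O+x*UX+y*UY),z])/1000
def S(P): d=np.array(P)[:2]*1000-O; return np.array([d@UX,d@UY,P[2]*1000])
E
python3 - <<'E'
from s2 import *
p=np.load("w6.npy",allow_pickle=True).item(); t=cv2.imread("pics/w6.png")
hsv=cv2.cvtColor(t,cv2.COLOR_BGR2HSV); nb=255-cv2.inRange(hsv,(95,120,60),(125,255,255))
s,q,r=tool(); z=q[2]-.010+.006
rows=range(60,220,10)
L=[];Rr=[]
for v in rows:
    x=np.where(nb[v,200:420]>0)[0]+200
    L.append(r.inv().apply(onz("wrist",(x[0]-.5,v),z,p)-q)); Rr.append(r.inv().apply(onz("wrist",(x[-1]+.5,v),z,p)-q))
L=np.array(L)*1000;Rr=np.array(Rr)*1000
for A in(L,Rr): k=np.polyfit(A[:,1],A[:,0],1); print("edge tool x = ",k, "yaw dev deg",np.degrees(np.arctan(k[0])))
print("width",(Rr-L)[:,0].mean(),"mid",((Rr+L)/2)[:,0].mean())
for c in(280,310,350):
    v=np.where(nb[:150,c]>0)[0]; v=v[v>20][0]; print("nose tool y",r.inv().apply(onz("wrist",(c,v-.5),z,p)-q)*1000)
plan(W(-107,0,85),-79.7)
E
```

```text
edge tool x =  [ 8.95183006e-04 -3.02559375e+01] yaw dev deg 0.051290194421562234
edge tool x =  [-2.53945049e-03  3.31303717e+01] yaw dev deg -0.14549948283421368
width 63.64635577701972 mid 1.4994722622839227
nose tool y [ -12.74076031 -116.88103476    3.90967412]
nose tool y [   0.43395231 -117.14476621    3.91040276]
nose tool y [  18.01359768 -116.97667184    3.91177288]
A dp [-0.504   0.0697 -0.004 ] rot [ 0.0008 -0.     -0.1098] deg 6.3
B dp [-0.504   0.0697 -0.004 ] rot [-0.0000e+00 -1.2000e-03  3.0318e+00] deg 173.7
```

```bash
python3 -m pendant '[{"dp":[-0.05,0.007,-0.01],"rotation":[0.001,0,-0.02],"fingers":1},{"dp":[-0.1,0.014,-0.01],"rotation":[0.001,0,-0.04],"fingers":1},{"dp":[-0.15,0.021,-0.01],"rotation":[0.001,0,-0.06],"fingers":1},{"dp":[-0.2,0.028,-0.01],"rotation":[0.001,0,-0.08],"fingers":1},{"dp":[-0.25,0.035,-0.01],"rotation":[0.001,0,-0.1],"fingers":1},{"dp":[-0.3,0.042,-0.01],"rotation":[0.001,0,-0.11],"fingers":1},{"dp":[-0.35,0.05,-0.01],"rotation":[0.001,0,-0.11],"fingers":1},{"dp":[-0.4,0.06,-0.01],"rotation":[0.001,0,-0.11],"fingers":1},{"dp":[-0.45,0.068,-0.01],"rotation":[0.001,0,-0.11],"fingers":1},{"dp":[-0.49,0.071,-0.01],"rotation":[0.001,0,-0.11],"fingers":1},{"dp":[-0.5025,0.071,0],"rotation":[0.001,0,-0.11],"fingers":1},{"dp":[-0.5025,0.071,0.02],"rotation":[0.001,0,-0.11],"fingers":1},{"dp":[-0.5025,0.071,0.035],"rotation":[0.001,0,-0.11],"fingers":1},{"dp":[-0.5025,0.071,0.035],"rotation":[0.001,0,-0.11],"fingers":1}]'; python3 - <<'E'
from s2 import *
st()
p=arm.camera_params("wrist"); t=arm.get_image("wrist"); cv2.imwrite("pics/w7.png",t)
np.save("w7.npy",p,allow_pickle=True)
print(S(tool()[1]))
s=arm.get_image("side"); cv2.imwrite("pics/s7.png",cv2.resize(s[230:380,200:380],None,fx=4,fy=4))
cv2.imwrite("pics/w7z.png",cv2.resize(t[0:300,200:420],None,fx=2,fy=2,interpolation=cv2.INTER_CUBIC))
E
```

```text
clock: 11.28
position: [0.4384, 0.1576, 0.0443]
ee_rot: [2.409, -2.012, -0.002]
force: [0.0, -0.5, -3.3]
width: 0.104
t 11.28 p [438.4 157.6  44.3] yaw -79.74 zaxis [-0.003 -0.002 -1.   ] F [ 0.  -0.5 -3.3] w 9.6 j7 [-0.32  0.45 -0.18  2.13  0.14  0.58 -1.99]
[-109.27941591   -2.12304936   45.18201818]
```

View pics/w7.png

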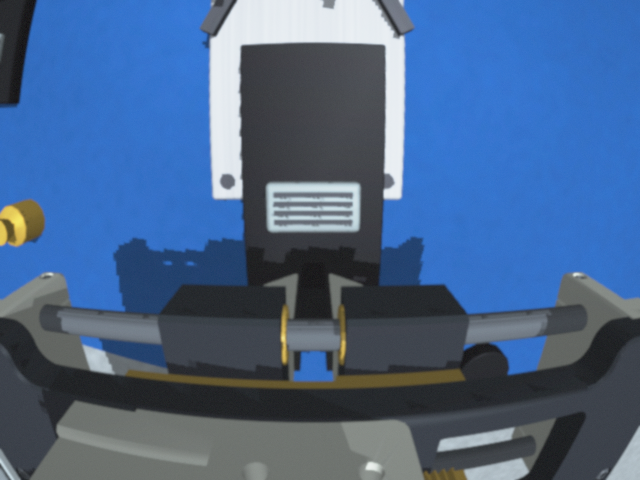

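View pics/s7.png

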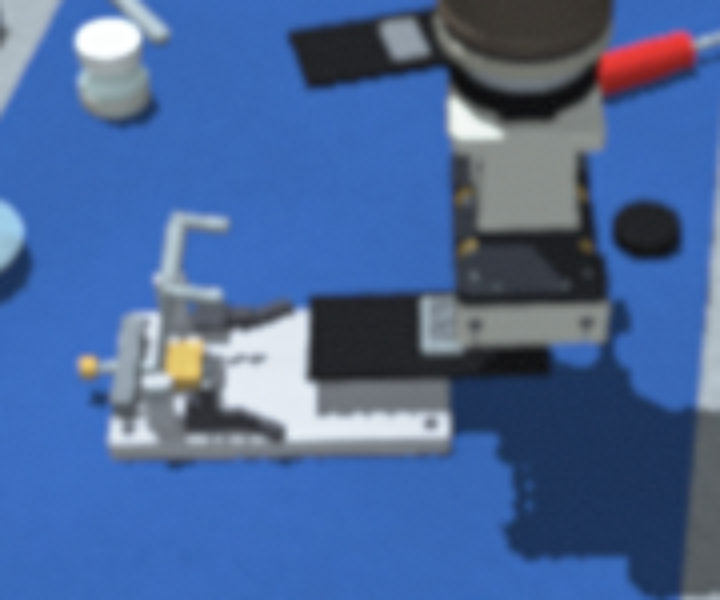

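View pics/w7z.png

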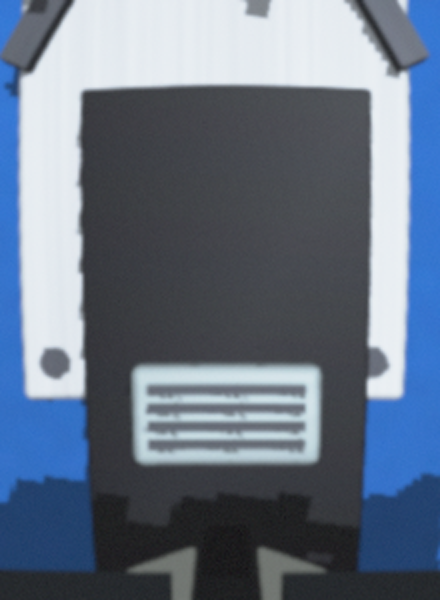

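The carrier is over the deck with its nose at row ~44, and the deck edges are at columns ~210 and ~404. I'll measure the relative offset and yaw from this one picture.

```bash
cat > rel.py <<'E'
from s2 import *
def rel(name,dz=.010,rc=range(60,180,8),rd=range(60,190,8),w=None):
    p=np.load(name+".npy",allow_pickle=True).item(); t=cv2.imread(f"pics/{name}.png")
    hsv=cv2.cvtColor(t,cv2.COLOR_BGR2HSV); nb=255-cv2.inRange(hsv,(95,120,60),(125,255,255))
    dark=(hsv[...,2]<110)&(nb>0)
    s,q,r=tool()
    def ed(m,rows,z,lo,hi):
        L=[];Q=[]
        for v in rows:
            x=np.where(m[v,lo:hi])[0]+lo
            L.append(r.inv().apply(onz("wrist",(x[0]-.5,v),z,p)-q)*1000);Q.append(r.inv().apply(onz("wrist",(x[-1]+.5,v),z,p)-q)*1000)
        L=np.array(L);Q=np.array(Q);out=[]
        for A in(L,Q):
            k=np.polyfit(A[:,1],A[:,0],1)
            e=np.abs(A[:,0]-np.polyval(k,A[:,1])); g=e<1.0+np.median(e); k=np.polyfit(A[g,1],A[g,0],1); out.append(k)
        k=(out[0]+out[1])/2; print("width",round(out[1][1]-out[0][1],1),"mid@y=0 %.2f"%k[1],"mid@y=-80 %.2f"%np.polyval(k,-80),"yaw dev deg",np.round(np.degrees(np.arctan([out[0][0],out[1][0],k[0]])),2)); return k
    z=q[2]-dz
    kd=ed(nb>0,rd,.014,160,450); kc=ed(dark,rc,z+.006,232,396); return kd,kc
if __name__=="__main__":
    import sys; rel(sys.argv[1])
E
python3 rel.py w7
```

```text
width 99.8 mid@y=0 -2.36 mid@y=-80 -2.37 yaw dev deg [-0.08  0.1   0.01]
width 61.2 mid@y=0 0.96 mid@y=-80 0.74 yaw dev deg [0.26 0.06 0.16]
```

```bash
python3 -m pendant '[{"dp":[-0.0035,0,0.005],"rotation":[0,0,0],"fingers":1},{"dp":[-0.0035,0,0.011],"rotation":[0,0,0],"fingers":1},{"dp":[-0.0035,0,0.016],"rotation":[0,0,0],"fingers":1},{"dp":[-0.0035,0,0.017],"rotation":[0,0,0],"fingers":1}]'; python3 - <<'E'
from s2 import *
st()
p=arm.camera_params("wrist"); t=arm.get_image("wrist"); cv2.imwrite("pics/w8.png",t)
np.save("w8.npy",p,allow_pickle=True)
cv2.imwrite("pics/w8z.png",cv2.resize(t[0:240,190:430],None,fx=2.5,fy=2.5,interpolation=cv2.INTER_CUBIC))
s=arm.get_image("side"); cv2.imwrite("pics/s8.png",cv2.resize(s[280:350,215:345],None,fx=6,fy=6,interpolation=cv2.INTER_CUBIC))
print(S(tool()[1]))
E
python3 rel.py w8
```

```text
clock: 11.88
position: [0.4387, 0.1617, 0.0284]
ee_rot: [2.41, -2.013, -0.001]
force: [0.4, 0.0, -2.5]
width: 0.107
t 11.88 p [438.7 161.7  28.4] yaw -79.73 zaxis [-0.001 -0.001 -1.   ] F [ 0.4  0.  -2.5] w 9.9 j7 [-0.34  0.48 -0.17  2.14  0.15  0.54 -2.01]
[-108.80491671    1.61749693   28.64075286]
width 99.4 mid@y=0 1.30 mid@y=-80 1.11 yaw dev deg [0.14 0.14 0.14]
width 61.9 mid@y=0 0.34 mid@y=-80 0.25 yaw dev deg [0.09 0.05 0.07]
```

View pics/w8z.png

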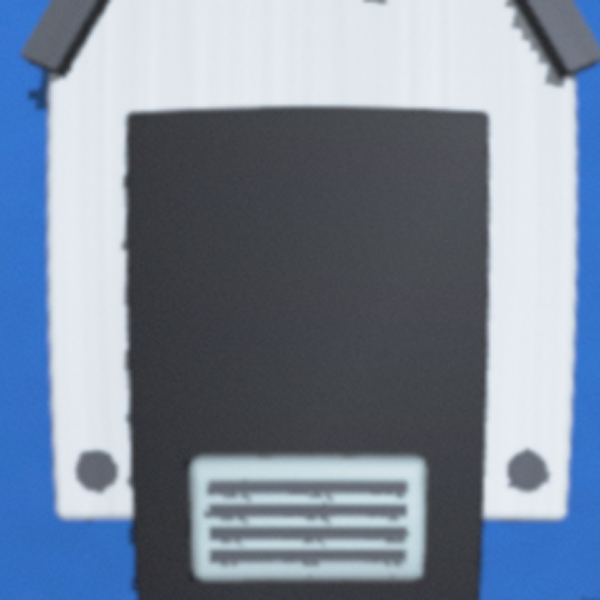

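View pics/s8.png

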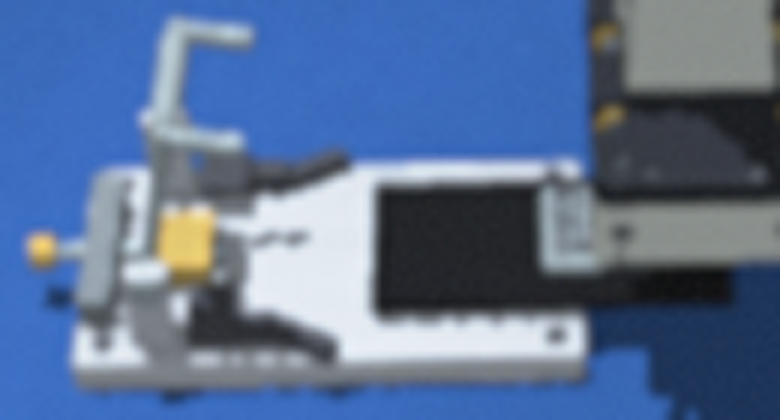

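```bash
python3 -m pendant '[{"dp":[0.0009,0,0.0015],"rotation":[0,0,0],"fingers":1},{"dp":[0.0009,0,0.003],"rotation":[0,0,0],"fingers":1},{"dp":[0.0009,0,0.004],"rotation":[0,0,0],"fingers":1},{"dp":[0.0009,0,0.004],"rotation":[0,0,0],"fingers":1}]'; python3 - <<'E'
from s2 import *
st()
p=arm.camera_params("wrist"); t=arm.get_image("wrist"); cv2.imwrite("pics/w9.png",t)
np.save("w9.npy",p,allow_pickle=True)
cv2.imwrite("pics/w9z.png",cv2.resize(t[0:240,190:430],None,fx=2.5,fy=2.5,interpolation=cv2.INTER_CUBIC))
print(S(tool()[1]))
E
python3 rel.py w9
```

```text
clock: 12.48
position: [0.439, 0.1608, 0.025]
ee_rot: [2.411, -2.013, -0.0]
force: [-2.4, -1.4, 3.8]
width: 0.106
t 12.47 p [439.  160.8  25. ] yaw -79.74 zaxis [-0.001 -0.001 -1.   ] F [-2.4 -1.4  3.8] w 9.8 j7 [-0.34  0.48 -0.17  2.14  0.16  0.53 -2.01]
[-108.80120862    0.64397891   24.99622227]
width 99.6 mid@y=0 -0.12 mid@y=-80 0.20 yaw dev deg [-0.32 -0.14 -0.23]
width 62.4 mid@y=0 0.13 mid@y=-80 0.20 yaw dev deg [-0.09 -0.01 -0.05]
```

View pics/w9z.png

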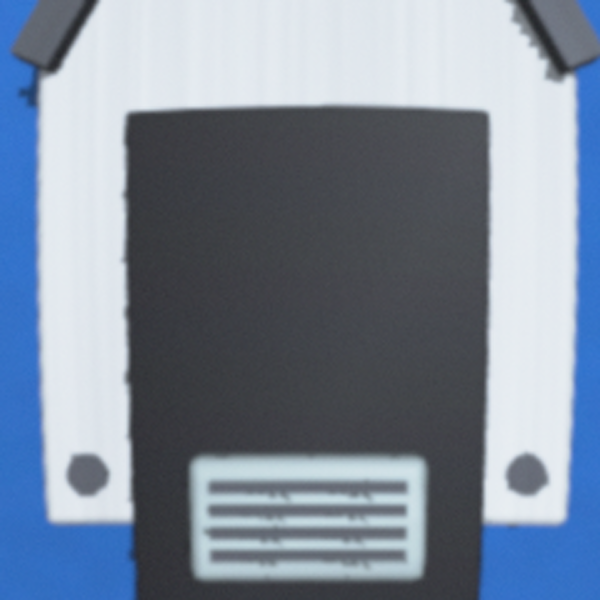

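```bash
python3 -m pendant '[{"dp":[0,-0.001,-0.0008],"rotation":[0,0,0],"fingers":1},{"dp":[0,-0.006,-0.0008],"rotation":[0,0,0],"fingers":1},{"dp":[0,-0.011,-0.0008],"rotation":[0,0,0],"fingers":1},{"dp":[0,-0.016,-0.0008],"rotation":[0,0,0],"fingers":1},{"dp":[0,-0.021,-0.0008],"rotation":[0,0,0],"fingers":1},{"dp":[0,-0.026,-0.0008],"rotation":[0,0,0],"fingers":1},{"dp":[0,-0.031,-0.0008],"rotation":[0,0,0],"fingers":1},{"dp":[0,-0.036,-0.0008],"rotation":[0,0,0],"fingers":1},{"dp":[0,-0.036,-0.0008],"rotation":[0,0,0],"fingers":1}]'; python3 - <<'E'
from s2 import *
st()
t=arm.get_image("wrist"); cv2.imwrite("pics/w10z.png",cv2.resize(t[0:240,190:430],None,fx=2.5,fy=2.5,interpolation=cv2.INTER_CUBIC))
s=arm.get_image("side"); cv2.imwrite("pics/s10.png",cv2.resize(s[280:350,215:345],None,fx=6,fy=6,interpolation=cv2.INTER_CUBIC))
s=arm.get_image("top"); cv2.imwrite("pics/t10.png",cv2.resize(s[170:290,175:265],None,fx=5,fy=5,interpolation=cv2.INTER_CUBIC))
print(S(tool()[1]))
E
```

```text
clock: 13.65
position: [0.4749, 0.1673, 0.0258]
ee_rot: [2.411, -2.014, 0.0]
force: [0.8, -0.8, -2.7]
width: 0.104
t 13.65 p [474.9 167.3  25.8] yaw -79.75 zaxis [-0. -0. -1.] F [ 0.8 -0.8 -2.7] w 9.5 j7 [-0.32  0.52 -0.17  2.06  0.15  0.58 -1.99]
[-73.11981116   0.57314763  25.70038536]
```

View pics/w10z.png

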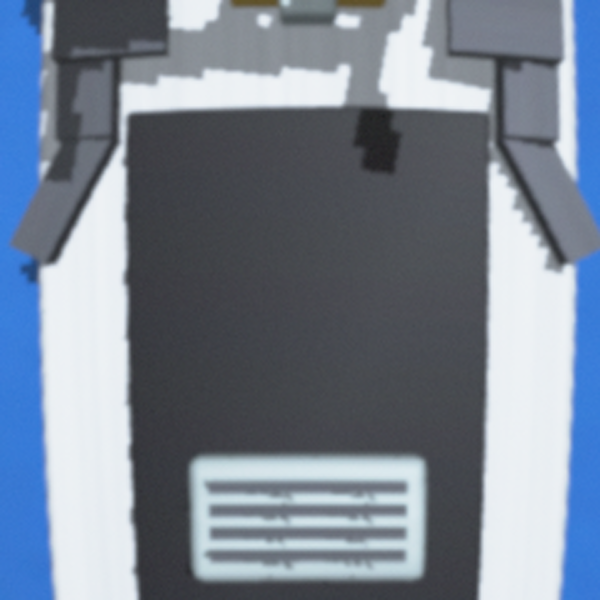

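View pics/s10.png

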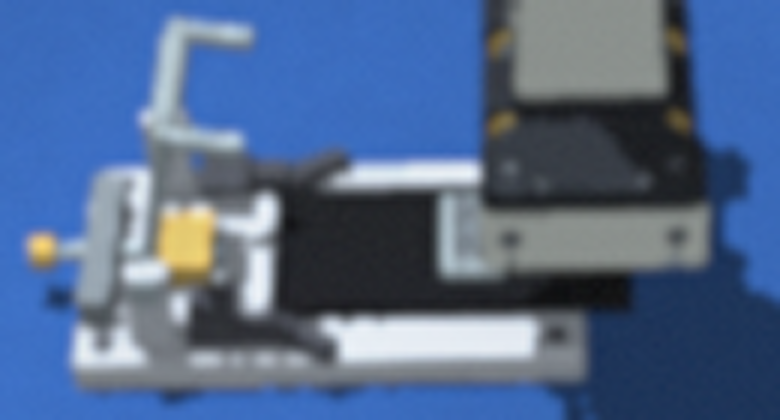

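View pics/t10.png

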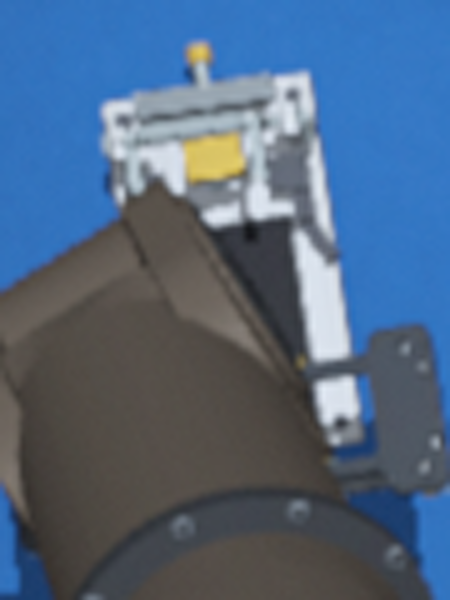

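Here the carrier is centred between the rails (inner faces at 118 and 497, plate edges at 127 and 490). The plunger head is ahead of the nose at (310,20). I'll slide on slowly.

```bash
python3 -m pendant '[{"dp":[0,-0.004,0],"rotation":[0,0,0],"fingers":1},{"dp":[0,-0.008,0],"rotation":[0,0,0],"fingers":1},{"dp":[0,-0.012,0],"rotation":[0,0,0],"fingers":1},{"dp":[0,-0.014,0],"rotation":[0,0,0],"fingers":1},{"dp":[0,-0.016,0],"rotation":[0,0,0],"fingers":1},{"dp":[0,-0.0175,0],"rotation":[0,0,0],"fingers":1},{"dp":[0,-0.0175,0],"rotation":[0,0,0],"fingers":1},{"dp":[0,-0.0175,0],"rotation":[0,0,0],"fingers":1}]'; python3 - <<'E'
from s2 import *
st()
t=arm.get_image("wrist"); cv2.imwrite("pics/w11z.png",cv2.resize(t[0:240,190:430],None,fx=2.5,fy=2.5,interpolation=cv2.INTER_CUBIC))
s=arm.get_image("side"); cv2.imwrite("pics/s11.png",cv2.resize(s[280:350,215:345],None,fx=6,fy=6,interpolation=cv2.INTER_CUBIC))
print(S(tool()[1]))
E
```

```text
clock: 14.8
position: [0.4912, 0.1702, 0.0256]
ee_rot: [2.41, -2.013, -0.001]
force: [0.4, 0.1, -2.8]
width: 0.108
t 14.8 p [491.2 170.2  25.6] yaw -79.73 zaxis [-0.001 -0.001 -1.   ] F [ 0.4  0.1 -2.8] w 9.9 j7 [-0.31  0.54 -0.17  2.02  0.15  0.6  -1.97]
[-55.70213121   0.55999089  25.67310323]
```

View pics/w11z.png

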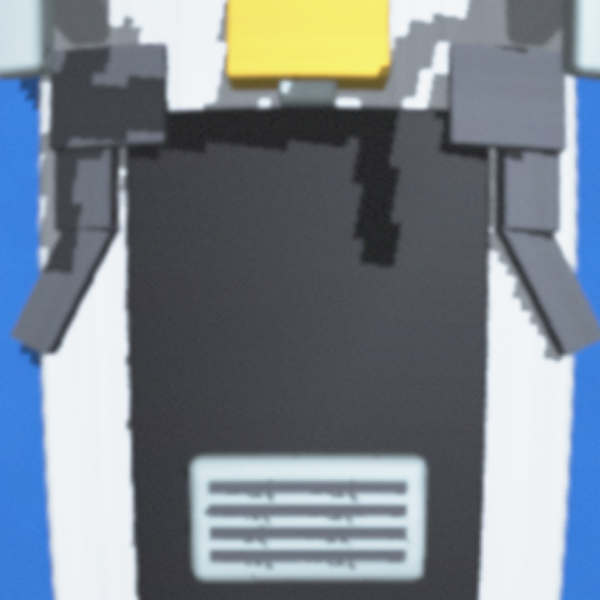

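View pics/s11.png

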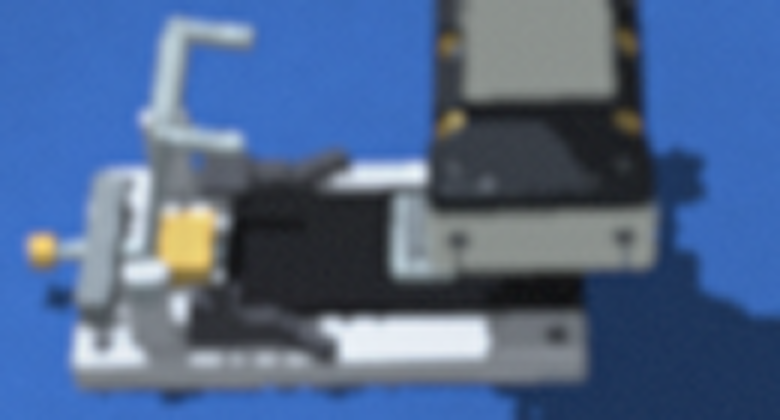

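```bash
python3 -m pendant '[{"dp":[0,-0.001,0],"rotation":[0,0,0],"fingers":1},{"dp":[0,-0.002,0],"rotation":[0,0,0],"fingers":1},{"dp":[0,-0.003,0],"rotation":[0,0,0],"fingers":1},{"dp":[0,-0.0038,0],"rotation":[0,0,0],"fingers":1},{"dp":[0,-0.0038,0],"rotation":[0,0,0],"fingers":1},{"dp":[0,-0.0038,0],"rotation":[0,0,0],"fingers":1}]'; python3 - <<'E'
from s2 import *
st()
t=arm.get_image("wrist"); cv2.imwrite("pics/w12z.png",cv2.resize(t[0:100,240:390],None,fx=5,fy=5,interpolation=cv2.INTER_CUBIC))
print(S(tool()[1]))
E
```

```text
clock: 15.65
position: [0.495, 0.1709, 0.0256]
ee_rot: [2.41, -2.013, -0.0]
force: [-0.4, 0.0, -2.9]
width: 0.107
t 15.65 p [495.  170.9  25.6] yaw -79.73 zaxis [-0.001 -0.001 -1.   ] F [-0.4  0.  -2.9] w 9.8 j7 [-0.31  0.54 -0.17  2.01  0.15  0.6  -1.97]
[-51.95244919   0.55314043  25.66652241]
```

View pics/w12z.png

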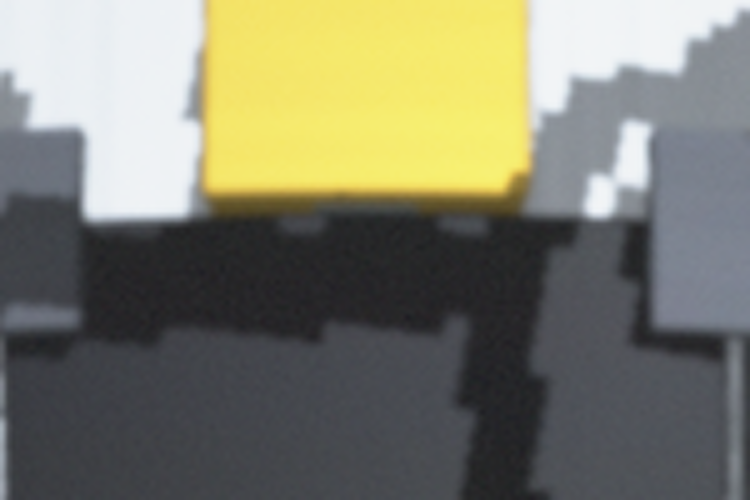

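```bash
python3 -m pendant '[{"dp":[0,-0.0005,0],"rotation":[0,0,0],"fingers":1},{"dp":[0,-0.001,0],"rotation":[0,0,0],"fingers":1},{"dp":[0,-0.001,0],"rotation":[0,0,0],"fingers":1}]'; python3 - <<'E'
from s2 import *
st(); print(S(tool()[1]))
E
python3 -m pendant '[{"dp":[0,-0.0005,0],"rotation":[0,0,0],"fingers":1},{"dp":[0,-0.001,0],"rotation":[0,0,0],"fingers":1},{"dp":[0,-0.001,0],"rotation":[0,0,0],"fingers":1}]'; python3 - <<'E'
from s2 import *
st(); print(S(tool()[1]))
t=arm.get_image("wrist"); cv2.imwrite("pics/w13z.png",cv2.resize(t[0:100,240:390],None,fx=5,fy=5,interpolation=cv2.INTER_CUBIC))
E
```

```text
clock: 16.08
position: [0.4952, 0.1709, 0.0255]
ee_rot: [2.41, -2.012, -0.001]
force: [-4.0, -1.1, -1.8]
width: 0.106
t 16.07 p [495.2 170.9  25.5] yaw -79.72 zaxis [-0.002 -0.001 -1.   ] F [-4.  -1.1 -1.8] w 9.8 j7 [-0.31  0.54 -0.17  2.01  0.15  0.61 -1.97]
[-51.72532848   0.54018401  25.50410107]
clock: 16.45
position: [0.4952, 0.1709, 0.0254]
ee_rot: [2.409, -2.011, -0.003]
force: [-7.4, -0.8, 1.4]
width: 0.105
t 16.45 p [495.2 170.9  25.4] yaw -79.71 zaxis [-0.004 -0.002 -1.   ] F [-7.4 -0.8  1.4] w 9.6 j7 [-0.31  0.54 -0.17  2.    0.15  0.61 -1.97]
[-51.72762059   0.51712377  25.36761098]
```

View pics/w13z.png

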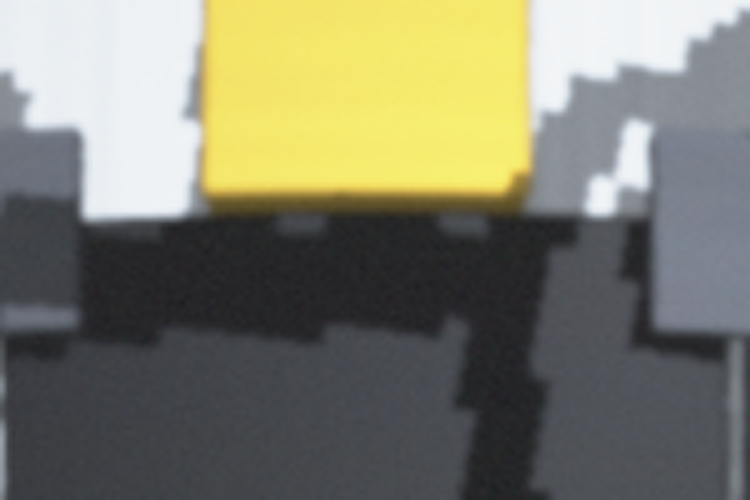

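The nose is against a rigid stop: about 7 N forward with no further travel, and the plunger no longer shows. Next I'll set it down and release.

```bash
python3 -m pendant '[{"dp":[0,-0.0003,0.0005],"rotation":[0,0,0],"fingers":1},{"dp":[0,-0.0003,0.001],"rotation":[0,0,0],"fingers":1},{"dp":[0,-0.0003,0.001],"rotation":[0,0,0],"fingers":1}]'; python3 - <<'E'
from s2 import *
st(); print(S(tool()[1]))
E
```

```text
clock: 16.88
position: [0.4951, 0.1708, 0.025]
ee_rot: [2.408, -2.01, -0.003]
force: [-8.9, -3.1, 9.9]
width: 0.103
t 16.88 p [495.1 170.8  25. ] yaw -79.7 zaxis [-0.004 -0.002 -1.   ] F [-8.9 -3.1  9.9] w 9.5 j7 [-0.31  0.54 -0.17  2.    0.15  0.61 -1.97]
[-51.81316703   0.51277984  25.03941658]
```

```bash
python3 -m pendant '[{"dp":[0,-0.0002,0],"rotation":[0,0,0],"fingers":1},{"dp":[0,-0.0002,0],"rotation":[0,0,0],"fingers":0.75},{"dp":[0,-0.0002,0],"rotation":[0,0,0],"fingers":0.4},{"dp":[0,-0.0002,0],"rotation":[0,0,0],"fingers":0.3},{"dp":[0,-0.0002,-0.02],"rotation":[0,0,0],"fingers":0.3},{"dp":[0,-0.0002,-0.06],"rotation":[0,0,0],"fingers":0.3},{"dp":[0,0.03,-0.12],"rotation":[0,0,0],"fingers":0.3}]' 25; python3 - <<'E'
from s2 import *
st(); print(S(tool()[1]))
t=arm.get_image("wrist"); cv2.imwrite("pics/w14.png",t); np.save("w14.npy",arm.camera_params("wrist"),allow_pickle=True)
s=arm.get_image("side"); cv2.imwrite("pics/s14.png",cv2.resize(s[280:350,215:345],None,fx=6,fy=6,interpolation=cv2.INTER_CUBIC))
E
```

```text
clock: 17.75
position: [0.4689, 0.1661, 0.1416]
ee_rot: [2.407, -2.011, -0.003]
force: [-0.3, 0.1, 0.8]
width: 0.35
t 17.75 p [468.9 166.1 141.6] yaw -79.76 zaxis [-0.005 -0.002 -1.   ] F [-0.3  0.1  0.8] w 32.2 j7 [-0.28  0.34 -0.21  1.97  0.09  0.85 -1.93]
[-78.42614252   0.55033158 141.55083129]
```

View pics/w14.png

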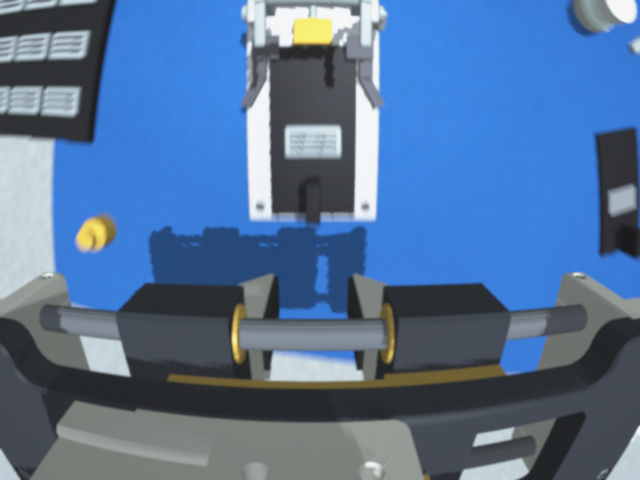

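View pics/s14.png

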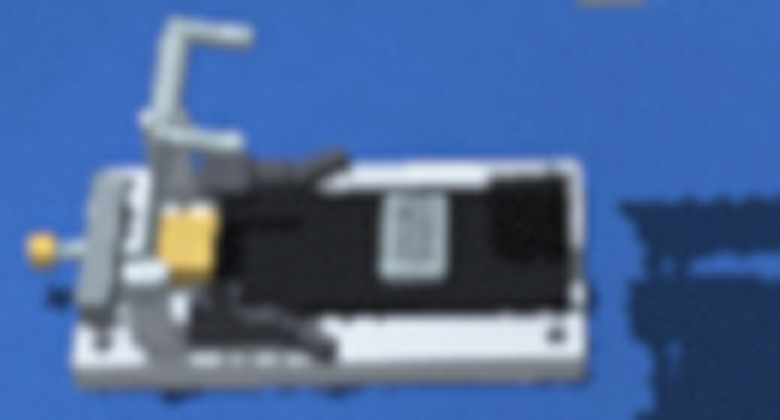

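The carrier is seated flat and the clip is still up, with its bar from (180,25) to (150,118) in the side zoom. I'll check the bar's position and plan the approach.

```bash
python3 - <<'E'
from s2 import *
for z in(99,):
  for y in(-28,0,28):
    P=W(72.5,y,z); print(y,(proj("side",P)-[215,280])*6, (proj("wrist",P)),)
p=np.load("w14.npy",allow_pickle=True).item()
plan(W(71.5,0.3,160),10.2)
print(W(72.3,.3,87))
E
```

```text
-28 [172.8742657   30.98226346] [366.04765627   0.5951186 ]
0 [166.53182309  83.4011466 ] [315.42115238  -0.92394693]
28 [159.92560172 138.00010271] [2.64720373e+02 2.57788800e-01]
A dp [ 0.0014 -0.1497 -0.0136] rot [-0.0021 -0.0018 -1.5685] deg 89.9
B dp [ 0.0014 -0.1497 -0.0136] rot [-0.0018  0.0021  1.5731] deg 90.1
[0.61728125 0.19282257 0.087     ]
```

```bash
python3 -m pendant '[{"dp":[0,0,-0.03],"rotation":[-0.002,-0.002,-0.18],"fingers":0.1},{"dp":[0.001,-0.02,-0.03],"rotation":[-0.002,-0.002,-0.36],"fingers":0.1},{"dp":[0.001,-0.05,-0.03],"rotation":[-0.002,-0.002,-0.54],"fingers":0.1},{"dp":[0.001,-0.08,-0.02],"rotation":[-0.002,-0.002,-0.72],"fingers":0.1},{"dp":[0.001,-0.11,-0.014],"rotation":[-0.002,-0.002,-0.9],"fingers":0.1},{"dp":[0.001,-0.14,-0.014],"rotation":[-0.002,-0.002,-1.08],"fingers":0.1},{"dp":[0.001,-0.15,-0.014],"rotation":[-0.002,-0.002,-1.26],"fingers":0.1},{"dp":[0.001,-0.15,-0.014],"rotation":[-0.002,-0.002,-1.44],"fingers":0.1},{"dp":[0.001,-0.15,-0.014],"rotation":[-0.002,-0.002,-1.569],"fingers":0.1},{"dp":[0.001,-0.15,-0.014],"rotation":[-0.002,-0.002,-1.569],"fingers":0.1}]'; python3 - <<'E'
from s2 import *
st(); print(S(tool()[1]))
t=arm.get_image("wrist"); cv2.imwrite("pics/w15.png",t); np.save("w15.npy",arm.camera_params("wrist"),allow_pickle=True)
print("bar pred",[proj("wrist",W(72.5,y,99)) for y in(-25,0,25,31)])
plan(W(72.3,.3,87),10.2)
E
```

```text
clock: 19.1
position: [0.6168, 0.1929, 0.1597]
ee_rot: [-3.129, -0.278, 0.001]
force: [0.4, -1.5, -0.5]
width: 0.449
t 19.1 p [616.8 192.9 159.7] yaw 10.16 zaxis [-0.001  0.    -1.   ] F [ 0.4 -1.5 -0.5] w 41.3 j7 [-0.05  0.58 -0.52  1.56  0.32  1.08 -0.47]
[ 71.80842526   0.44509794 159.71800754]
bar pred [array([314.24757982, 290.08327512]), array([314.14070618, 253.47313239]), array([314.01743595, 214.2227652 ]), array([313.98543668, 204.47718579])]
A dp [0.0006 0.0002 0.0729] rot [-0.0005  0.0006 -0.0027] deg 0.2
B dp [0.0006 0.0002 0.0729] rot [9.0000e-04 8.0000e-04 3.1389e+00] deg 179.8
```

View pics/w15.png

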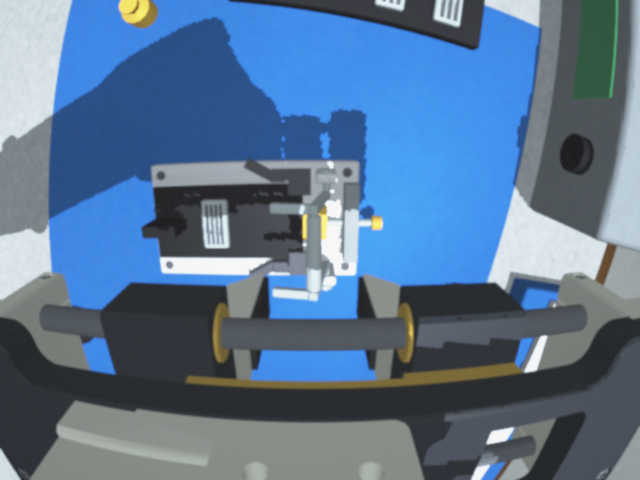

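The bar is at column ~314 (rows 206–298), as predicted and centred under the fingers. I'll descend and pinch it.

```bash
python3 -m pendant '[{"dp":[0.0006,0,0.03],"rotation":[0,0,0],"fingers":0.1},{"dp":[0.0006,0,0.055],"rotation":[0,0,0],"fingers":0.1},{"dp":[0.0006,0,0.069],"rotation":[0,0,0],"fingers":0.1},{"dp":[0.0006,0,0.073],"rotation":[0,0,0],"fingers":0.1},{"dp":[0.0006,0,0.073],"rotation":[0,0,0],"fingers":0.5},{"dp":[0.0006,0,0.073],"rotation":[0,0,0],"fingers":0.7},{"dp":[0.0006,0,0.073],"rotation":[0,0,0],"fingers":1},{"dp":[0.0006,0,0.073],"rotation":[0,0,0],"fingers":1},{"dp":[0.0006,0,0.073],"rotation":[0,0,0],"fingers":1}]' 30; python3 - <<'E'
from s2 import *
st(); print(S(tool()[1]))
t=arm.get_image("wrist"); cv2.imwrite("pics/w16.png",t[100:400])
for a in (1.3,1.2,1.1,1.0,.9,.8,.7,.6,.5,.4,.3,.2,.1,.054): print(a, np.round([56*(np.cos(1.4)-np.cos(a)), 56*(np.sin(1.4)-np.sin(a))],1))
E
```

```text
clock: 20.27
position: [0.6172, 0.1931, 0.0873]
ee_rot: [-3.129, -0.275, 0.001]
force: [-2.8, -0.5, 4.5]
width: 0.094
t 20.27 p [617.2 193.1  87.3] yaw 10.05 zaxis [-0.001  0.    -1.   ] F [-2.8 -0.5  4.5] w 8.7 j7 [-0.07  0.66 -0.49  1.63  0.36  0.94 -0.51]
[72.24468192  0.63167134 87.29163052]
1.3 [-5.5  1.2]
1.2 [-10.8   3. ]
1.1 [-15.9   5.3]
1.0 [-20.7   8.1]
0.9 [-25.3  11.3]
0.8 [-29.5  15. ]
0.7 [-33.3  19.1]
0.6 [-36.7  23.6]
0.5 [-39.6  28.3]
0.4 [-42.1  33.4]
0.3 [-44.   38.6]
0.2 [-45.4  44.1]
0.1 [-46.2  49.6]
0.054 [-46.4  52.2]
```

View pics/w16.png

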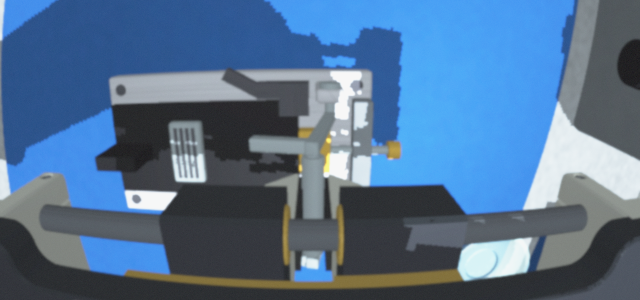

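```bash
python3 -m pendant '[{"dp":[-0.0027,0,0.0005],"rotation":[0,0,0],"fingers":1},{"dp":[-0.0055,0,0.0012],"rotation":[0,0,0],"fingers":1},{"dp":[-0.0108,0,0.003],"rotation":[0,0,0],"fingers":1},{"dp":[-0.0159,0,0.0053],"rotation":[0,0,0],"fingers":1},{"dp":[-0.0207,0,0.0081],"rotation":[0,0,0],"fingers":1},{"dp":[-0.0253,0,0.0113],"rotation":[0,0,0],"fingers":1},{"dp":[-0.0295,0,0.015],"rotation":[0,0,0],"fingers":1},{"dp":[-0.0333,0,0.0191],"rotation":[0,0,0],"fingers":1},{"dp":[-0.0367,0,0.0236],"rotation":[0,0,0],"fingers":1},{"dp":[-0.0396,0,0.0283],"rotation":[0,0,0],"fingers":1},{"dp":[-0.0421,0,0.0334],"rotation":[0,0,0],"fingers":1},{"dp":[-0.044,0,0.0386],"rotation":[0,0,0],"fingers":1},{"dp":[-0.0454,0,0.0441],"rotation":[0,0,0],"fingers":1},{"dp":[-0.046,0,0.047],"rotation":[0,0,0],"fingers":1},{"dp":[-0.046,0,0.047],"rotation":[0,0,0],"fingers":1}]'; python3 - <<'E'
from s2 import *
st(); print(S(tool()[1]))
t=arm.get_image("wrist"); cv2.imwrite("pics/w17.png",t[100:400])
s=arm.get_image("side"); cv2.imwrite("pics/s17.png",cv2.resize(s[270:350,215:345],None,fx=6,fy=6,interpolation=cv2.INTER_CUBIC))
E
```

```text
clock: 22.2
position: [0.5719, 0.1848, 0.04]
ee_rot: [3.13, 0.275, -0.001]
force: [2.4, -2.1, -4.7]
width: 0.097
t 22.2 p [571.9 184.8  40. ] yaw 10.03 zaxis [-0.001 -0.    -1.   ] F [ 2.4 -2.1 -4.7] w 8.9 j7 [-0.08  0.66 -0.47  1.79  0.4   0.8  -0.58]
[26.24973579  0.47292477 40.02873164]
```

View pics/w17.png

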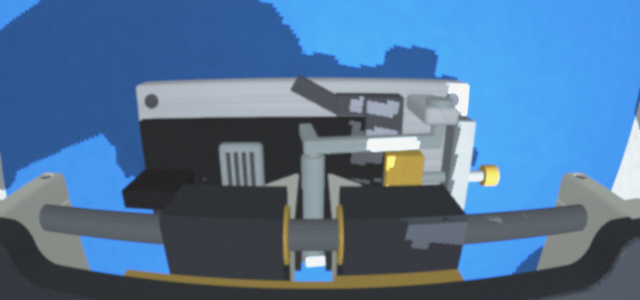

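View pics/s17.png

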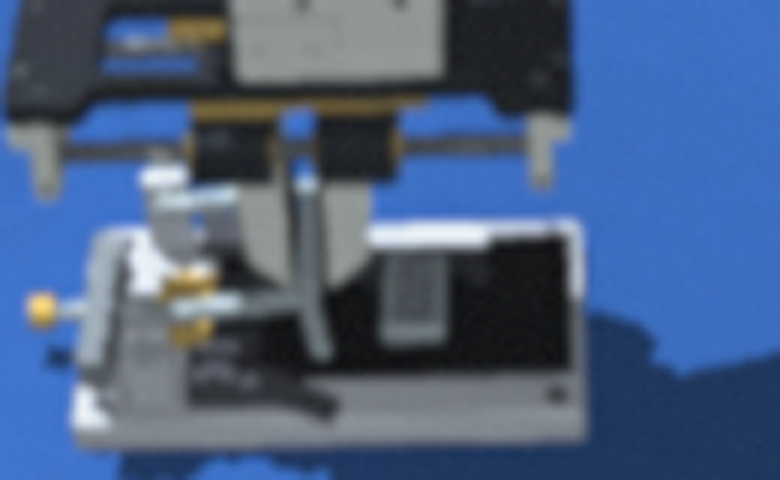

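```bash
python3 -m pendant '[{"dp":[-0.0002,0,0.001],"rotation":[0,0,0],"fingers":1},{"dp":[-0.0003,0,0.002],"rotation":[0,0,0],"fingers":1},{"dp":[-0.0004,0,0.003],"rotation":[0,0,0],"fingers":1},{"dp":[-0.0004,0,0.004],"rotation":[0,0,0],"fingers":1},{"dp":[-0.0004,0,0.0045],"rotation":[0,0,0],"fingers":1},{"dp":[-0.0004,0,0.0045],"rotation":[0,0,0],"fingers":1}]'; python3 - <<'E'
from s2 import *
st(); print(S(tool()[1]))
E
```

```text
clock: 23.05
position: [0.5715, 0.1846, 0.0357]
ee_rot: [3.129, 0.275, -0.001]
force: [2.4, -2.5, -5.5]
width: 0.095
t 23.05 p [571.5 184.6  35.7] yaw 10.03 zaxis [-0.001 -0.    -1.   ] F [ 2.4 -2.5 -5.5] w 8.7 j7 [-0.08  0.66 -0.47  1.79  0.4   0.79 -0.58]
[25.8124264   0.43557856 35.73927162]
```

```bash
python3 -m pendant '[{"dp":[0,0,0.0008],"rotation":[0,0,0],"fingers":1},{"dp":[0,0,0.0016],"rotation":[0,0,0],"fingers":1},{"dp":[0,0,0.0024],"rotation":[0,0,0],"fingers":1},{"dp":[0,0,0.0024],"rotation":[0,0,0],"fingers":1}]'; python3 - <<'E'
from s2 import *
st(); print(S(tool()[1]))
s=arm.get_image("side"); cv2.imwrite("pics/s18.png",cv2.resize(s[270:350,215:345],None,fx=6,fy=6,interpolation=cv2.INTER_CUBIC))
E
```

```text
clock: 23.55
position: [0.5716, 0.1847, 0.0347]
ee_rot: [3.129, 0.274, -0.0]
force: [-3.1, -5.1, 12.6]
width: 0.098
t 23.55 p [571.6 184.7  34.7] yaw 10.03 zaxis [ 0.    -0.001 -1.   ] F [-3.1 -5.1 12.6] w 9.0 j7 [-0.08  0.66 -0.47  1.79  0.4   0.79 -0.58]
[25.8573379   0.46067447 34.7267631 ]
```

View pics/s18.png

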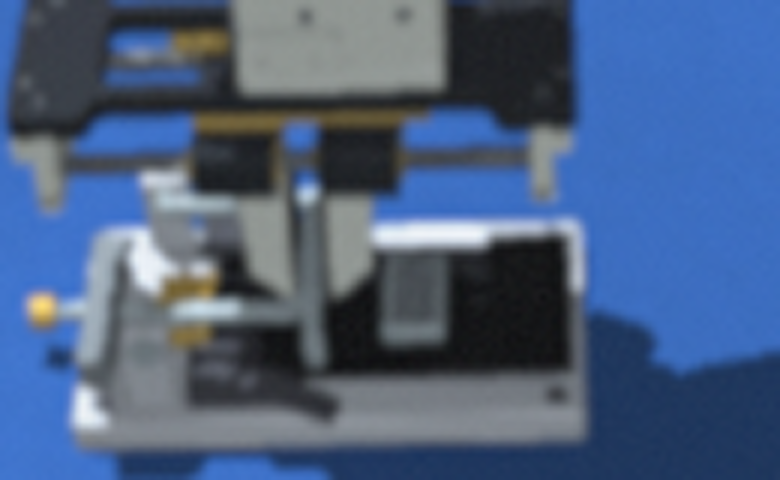

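Firm contact at z 34.7 mm, close to the 34.8 predicted for the feet resting on the plate. I'll ease off, release and rise clear.

```bash
python3 -m pendant '[{"dp":[0,0,0],"rotation":[0,0,0],"fingers":1},{"dp":[0,0,0],"rotation":[0,0,0],"fingers":0.75},{"dp":[0,0,0],"rotation":[0,0,0],"fingers":0.5},{"dp":[0,0,0],"rotation":[0,0,0],"fingers":0.3},{"dp":[0,0,0],"rotation":[0,0,0],"fingers":0.3},{"dp":[0,0,-0.02],"rotation":[0,0,0],"fingers":0.3},{"dp":[0,0,-0.06],"rotation":[0,0,0],"fingers":0.3},{"dp":[0,0,-0.12],"rotation":[0,0,0],"fingers":0.3},{"dp":[0,0.05,-0.18],"rotation":[0,0,0],"fingers":0.3},{"dp":[0,0.1,-0.2],"rotation":[0,0,0],"fingers":0.3},{"dp":[0,0.1,-0.2],"rotation":[0,0,0],"fingers":0.3}]'; python3 - <<'E'
from s2 import *
st(); print(S(tool()[1]))
t=arm.get_image("wrist"); cv2.imwrite("pics/w19.png",t); cv2.imwrite("pics/w19z.png",cv2.resize(t[60:200,220:440],None,fx=3.6,fy=3.6,interpolation=cv2.INTER_CUBIC))
s=arm.get_image("side"); cv2.imwrite("pics/s19f.png",s);cv2.imwrite("pics/s19.png",cv2.resize(s[270:350,215:345],None,fx=6,fy=6,interpolation=cv2.INTER_CUBIC))
E
```

```text
clock: 24.98
position: [0.5912, 0.0815, 0.2386]
ee_rot: [3.128, 0.264, 0.008]
force: [0.3, -0.1, -0.1]
width: 0.346
t 24.98 p [591.2  81.5 238.6] yaw 9.63 zaxis [ 0.006 -0.002 -1.   ] F [ 0.3 -0.1 -0.1] w 31.9 j7 [ 0.15  0.44 -0.54  1.6   0.24  1.17 -0.28]
[  26.70070376 -104.59301023  238.58587589]
```

View pics/w19z.png

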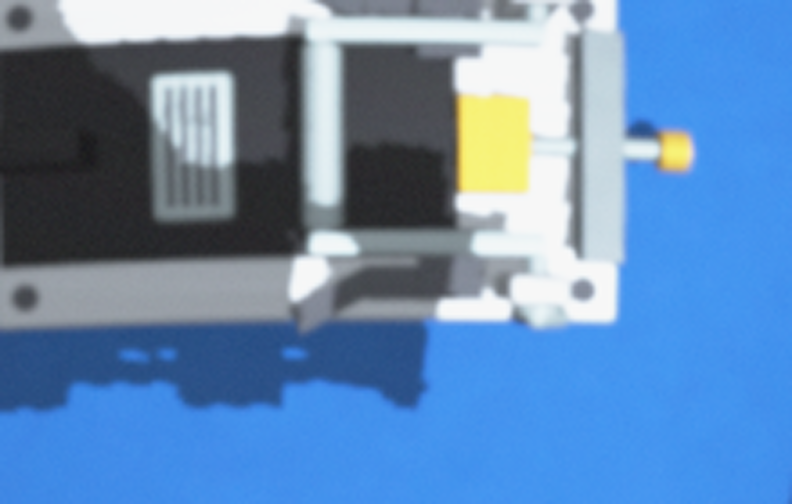

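View pics/s19.png

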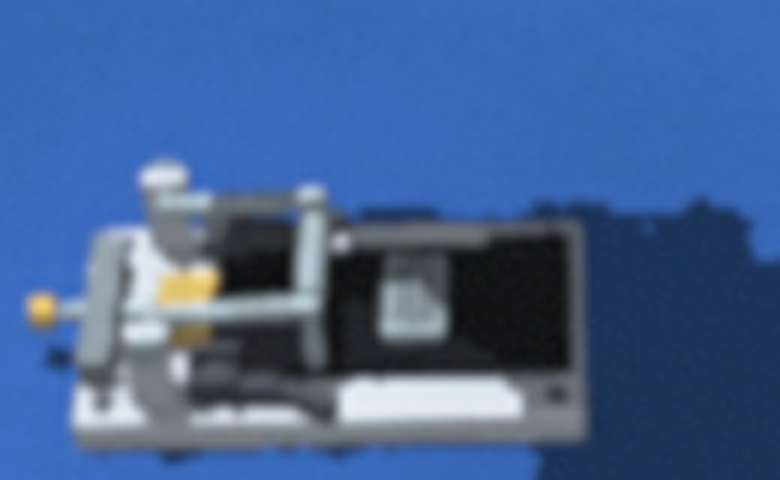

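View pics/s19f.png

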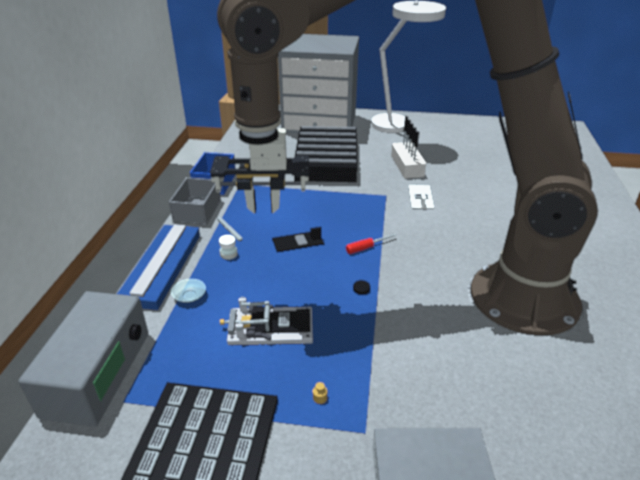

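```bash
python3 - <<'E'
from s2 import *
f=lambda u,v:(220+u/3.6,60+v/3.6)
print("stop face",[np.round(S(onz("wrist",f(*q),.025)),1) for q in((458,97),(458,190))])
print("nose",[np.round(S(onz("wrist",f(*q),.020)),1) for q in((455,60),(456,205))])
a=cv2.imread("pics/s4.png").astype(int);b=cv2.imread("pics/s19f.png").astype(int)
for n,(x0,x1,y0,y1) in dict(spare=(270,328,222,254),jar=(214,242,230,262),dish=(170,210,275,308),weight=(308,332,378,408),cap=(350,372,278,296),driver=(342,398,232,258),tweez=(216,246,214,240)).items():
    d=np.abs(a-b)[y0:y1,x0:x1].max(2); print(n,(d>40).sum())
arm.sign_off()
E
```

```text
stop face [array([60. , 17.9, 25. ]), array([59.9, -8. , 25. ])]
nose [array([59.7, 29. , 20. ]), array([ 59.8, -12. ,  20. ])]
spare 0
jar 0
dish 0
weight 0
cap 0
driver 559
tweez 0
the job is handed in; nothing more can be done
```

I finished the task and handed it in at about 25 s of the 66 s allowed. I raised the clip until it stayed open. I then gripped the razor carrier by its fin, slid it nose first under the keepers until it met the stop, set it down and released it. Last, I lowered the clip under grip until its feet pressed on the plate, then let go and backed off.

**Stop contact:** travel ended against something rigid at about 7 N forward. In the last picture the nose measures within about 0.3 mm of the stop face, and the plunger no longer shows.

**Clip:** its feet met the carrier with the tool 34.7 mm above the table, against 34.8 mm expected. The clip stayed down after release.

**Forces:** the highest readings I saw at the end of any move were about 13 N.

**Checks that disagreed:**
- That last picture put the stop face about 3 mm from my first measurement (60 mm against 63 mm along the fixture). It also placed the stop about 5 mm off sideways, so I trust only the nose-to-stop gap from it.
- Comparing side pictures from before the carrier was picked up and after the job showed no change at the spare carrier, jar, dish, weight, lens cap or tweezers. Pixels did change at the screwdriver. The arm's shadow crossed it in the earlier picture, and by eye it lies in the same place.

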